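# Fold out the sprung forceps rest and lay the forceps on it

## Robot

A 6-joint arm with a two-finger parallel gripper is mounted at the origin on a cart in front of the work surface, level with it; the furniture and walls round the work are solid. World frame = base frame: x ahead of the robot, y to its left, z up, the work surface at z = 0. Lengths are in m, angles in rad, forces in N, time in s.
With the tool pointing down it reaches from about 0.35 to 0.775 m from the base axis. Payload 7.3 kg.
Tool frame: the origin (TCP) lies midway between the tips of the shut fingers; the grasp point (between the pads) lies 19 mm behind it (robot.tcp_to_grasp is the distance from the TCP to the grasp point, in m); x points along the fingers, z is the direction in which the jaws open and shut, and the axes are right-handed (so a half turn about x gives the same grasp; the last joint's range is limited). The gripper opens to 92 mm and grips with 3 to 60 N. Pads are 19 mm wide; open, the fingers measure 130 mm over their backs; the gripper's body (75 mm by 190 mm) begins 47 mm behind the grasp point.
Start: joints at [-1.331, 0.342, 1.524, -0, 1.275, -0.146], TCP at [0.198, -0.486, 0.192] pointing down, gripper open.
Joint ranges: [-2.53, 2.53], [-0.77, 2.02], [0.04, 2.7], [-1, 4.14], [0.28, 2.66], [-3.11, 3.11]. Speed limits (rad/s): [2.57, 2.57, 3.14, 3.14, 3.14, 3.14].

## Interface

Orientations are given as [roll, pitch, yaw] about the fixed x, y, z axes, in that order (R = Rz(yaw) Ry(pitch) Rx(roll)).
In Python, from cell import robot gives the robot as it stands.
- The arm moves only by the tool move_arm, never from a script. Its argument "deltas" is a list of rows, each an object with "dp": the shift along the tool's x, y, z in m, a list of three; "turn": the turn, a rotation vector about the tool's x, y, z in degrees, a list of three. A call has 1 to 10 rows; each row is the pose to reach, as a shift and turn from the pose commanded when the call began, along the tool's axes at that moment; what a row does not reach only later rows make up. A row lasts 1/10 s, in which the tool goes at most 50 mm and 8.59 degrees, less where a joint would pass 70% of its speed; a pose out of reach is approached as far as the arm can. A call with a gripper value outside its range is refused whole. "hand" is the finger opening in m, from 0 to 0.0918, set as the call begins (left out, the last holds). The fingers move at their own pace and stop on an object; "squeeze" is the grip in N (left out, the last holds). Time passes only in rows, so rows that repeat a pose let the fingers close. It gives the time, the measured TCP pose, the force and the opening at its end, in the units of the state.
- robot.observe(): the state, without advancing time (a new reading comes with each control period).
- robot.read_camera(name): name is "scene" or "top" or "wrist"; returns (picture, depth): 384x512x3 uint8, red, green, blue; 384x512 float32, m along the optical axis (not along the pixel's ray), 0 where there is no reading.
- robot.camera_info(name): a dict with "fx", "fy", "cx", "cy" (pixels), "R" (3x3) and "t" (3): a world point X has camera coordinates R X + t. Camera axes: x right, y down, z forward; pixel columns grow to the right and rows downward; lengths in m; the calibration is good to about 2 mm. A picture is of the moment at which its call begins: read the wrist's pose just before it. camera_info takes no time and is no camera call; for the wrist camera it gives the pose at the moment of the call.
- robot.hand_in(): hands the job in, once; it reports no verdict.
The state is a dict: "time": time; "qpos": joint angles; "qvel": joint speeds; "joint_efforts": joint torques, N m; "tool_pos": TCP position; "tool_rot": TCP orientation; "contact_force": force on the tool from outside, world axes, zero at the start; "torque": the same for the moment, N m; "opening": finger opening in m.
Only numpy, scipy, OpenCV 4.12 (cv2) and the standard library are available. Lean on these libraries where they do the work, as an engineer would, in place of code of your own. Each camera call takes 0.05 s, during which the arm holds its last target.

## Task

Fold the forceps rest out for use: push its sprung frame over, away from the lugs it leans on, until it snaps across by itself to its other stop, and let go of it. Push with care and stop as soon as it snaps: never lean on the rest with more than 20 N. Then lay the straight forceps across both notches of the folded-out frame, clear of the bench, and leave the other things on the bench where they are.

Things in the scene. Friction and masses are not known exactly. Their poses are not given: they have to be found in the camera images.
- rest: Base of the forceps rest, screwed down: aluminium plate 110 x 130 mm, top 10 mm above the bench, two cheeks at y = +-56 mm (6 mm thick, up to 86 mm high). Origin on the bench below the hinge. y is parallel to the hinge axis; x points level to the side onto which the frame folds out. At first the frame leans to -x, on two rubber lugs by the cheeks.
- hinge (a point): Middle of the hinge axis, 45 mm above the base's origin. A toggle spring holds the frame at either stop. The moment to turn it is at most 0.7 N m at the start (12 N on the push bar, square to the arms) and falls steadily to nothing at the dead point; beyond it the frame runs on by itself, 0.1 to 0.25 rad, to a hard stop, where it is held lightly (about 0.7 N at the notches).
- push_bar (a point): Middle of the round steel push bar between the arms: 10 mm thick, 80 mm long, along the frame's y, 55 mm from the hinge axis. The dead point differs from rest to rest, 0.7 to 1.4 rad beyond upright, the hard stop 0.9 to 1.52 rad. Neither can be seen beforehand: the push force falling to nothing, or the frame jumping ahead, shows that it is passed.
- stand: Swinging frame of the rest: two steel arms at y = +-40 mm (10 mm thick in x, 7 mm wide in y), joined by a push bar. Origin on the hinge axis midway between the arms; z along the arms, y along the hinge axis, same way as the base's y. At the start z leans 0.25 rad from upright to the base's -x side. Folding out turns it about +y: its z goes over upright towards the base's +x.
- notch_mid (a point): Midway between the two notches at the arm ends, level with their floors, 100 mm from the hinge. Notches: at y = +-40 mm, 8 mm wide along y, 20 mm across at the floor, 30 mm at the mouth, 15 mm deep; they open to the arms' upper face when folded out, floor level at 1.21 rad beyond upright. Between the notches is empty space, so fingers can reach down there.
- forceps: The straight steel forceps (fine tips), lying loose on the bench to the right of the rest: 117 mm long (its x axis), 17 mm wide at the middle (y), 10 mm high (z). Origin at the middle of the underside. 25 g.
- curved_forceps: Black forceps with curved tips, 117 x 17 x 11 mm, a bystander. Origin at the middle of the underside.
- cap_low: Ribbed screw cap, 27 mm wide, 20 mm high, a bystander.
- cap_tall: Whitish plastic cap, 34 mm wide, 30 mm high, a bystander.
- vial: Vial with cap, 27 mm wide, 64 mm high, a bystander.
- stereo_microscope: Stereo microscope to the left of the rest, fixed and solid: about 0.25 m wide and 0.4 m tall, standing about 0.5 to 0.8 m ahead of the robot and 0 to 0.2 m to its left. The arm must swing round its near side to reach the rest.

How it is judged:
By the outcome, as a careful person would: the job done as asked, in the order asked, and still so for the second after the job is handed in, with the robot touching nothing.
It also fails if it takes over 72 s, if anything falls off the work surface, if the arm or the gripper's body presses on something with over 40 N, if the wrist force passes 120 N, or if a joint passes its speed limit or range.

## Working session

There is one attempt and no reset: what is moved stays moved. The work goes in short steps, Python scripts to look and compute and a tool call to move; the robot and the scene stay as the last step left them, time stands still between calls to the robot, and variables do not carry over. Pictures are saved under pics/ and viewed, and the job is handed in when it is done.

Besides the shell and the picture viewer there is one more tool, called after "Emit:" by a JSON object that holds its "fn" and its "kwargs". move_arm: Moves the arm, as the interface text tells. Its arguments: {"type":"object","properties":{"deltas":{"type":"array"},"hand":{"type":"number"},"squeeze":{"type":"number"}},"required":["deltas"]}

```bash
ls; mkdir -p pics; python3 - <<'E'
from cell import robot
import cv2
print(robot.observe())
for n in ["scene","top","wrist"]:
    i=robot.camera_info(n); print(n,i)
    p,d=robot.read_camera(n)
    cv2.imwrite(f"pics/{n}0.png",p[:,:,::-1]); 
    import numpy as np; np.save(f"pics/{n}0.npy",d); np.savez(f"pics/{n}0.npz",p=p,d=d,**i)
E
```

```text
pics
{'time': 0.0, 'qpos': array([-1.33103013e+00,  3.42713377e-01,  1.52501790e+00,  1.80244000e-05,
        1.27539397e+00, -1.46027041e-01]), 'qvel': array([ 7.66184684e-04, -5.57352705e-04, -1.65800150e-03, -6.35772689e-06,
        4.17309839e-04,  6.17345221e-04]), 'joint_efforts': array([ 1.52295601e-03, -4.31248963e+01, -2.44218081e+01,  7.18119065e-02,
        5.59900166e-02, -1.33118510e-04]), 'tool_pos': array([ 0.19745751, -0.48595688,  0.19104955]), 'tool_rot': array([2.98432004, 1.56926364, 1.79931168]), 'contact_force': array([-0.89303432, -0.20484908,  0.4590515 ]), 'torque': array([ 0.05219422, -0.05312791, -0.00768818]), 'opening': 0.09191867588944443}
scene {'fx': 493.67609398734834, 'fy': 493.67609398734834, 'cx': 265.6198588878596, 'cy': 184.6404114341697, 'R': array([[ 0.844619  , -0.53530544,  0.00817443],
       [-0.36989829, -0.59453744, -0.71393311],
       [ 0.38703229,  0.59997776, -0.70016619]]), 't': array([-0.56675206,  0.15715732,  1.45094147])}
top {'fx': 376.53577717656157, 'fy': 376.53577717656157, 'cx': 252.56586862229003, 'cy': 197.22770543192604, 'R': array([[ 0.02771094, -0.99929207,  0.02544546],
       [-0.98032538, -0.03214409, -0.19475347],
       [ 0.19543351, -0.01954803, -0.98052211]]), 't': array([-0.2336409 ,  0.5676578 ,  0.87804289])}
wrist {'fx': 294.0722286978922, 'fy': 294.0722286978922, 'cx': 252.38679657956573, 'cy': 193.40311138873656, 'R': array([[ 0.37620023, -0.9265362 , -0.00201229],
       [-0.88526024, -0.36008034,  0.29437469],
       [-0.2734734 , -0.10896242, -0.95568797]]), 't': array([-0.52477934, -0.03622861,  0.39092826])}
```

View pics/scene0.png

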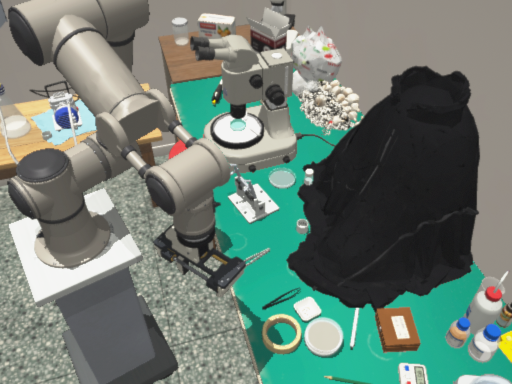

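View pics/top0.png

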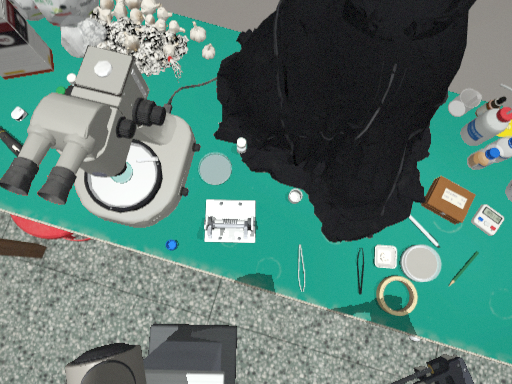

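View pics/wrist0.png

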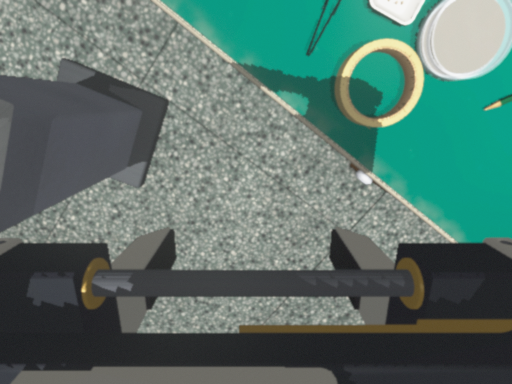

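```bash
python3 - <<'E'
import cv2
a=cv2.imread("pics/top0.png")[190:300,190:320]
cv2.imwrite("pics/topc.png",cv2.resize(a,None,fx=5,fy=5,interpolation=cv2.INTER_CUBIC))
a=cv2.imread("pics/scene0.png")[155:285,210:340]
cv2.imwrite("pics/scenec.png",cv2.resize(a,None,fx=4.5,fy=4.5,interpolation=cv2.INTER_CUBIC))
E
```

```text
(no output)
```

View pics/topc.png

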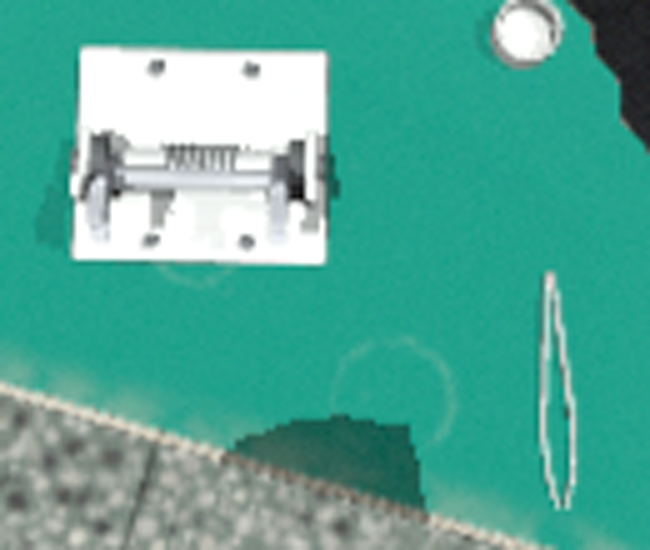

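View pics/scenec.png

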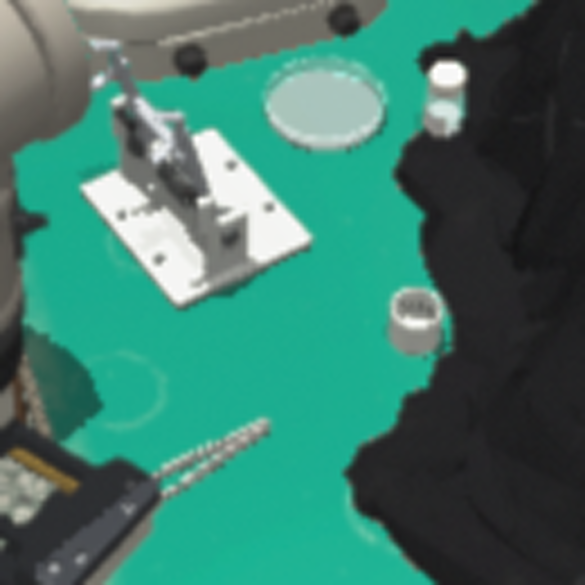

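```bash
cat > h.py <<'E'
import numpy as np, cv2
from scipy.spatial.transform import Rotation as Ro
def ray(i,u,v,z):
    d=i['R'].T@np.array([(u-i['cx'])/i['fx'],(v-i['cy'])/i['fy'],1]); o=-i['R'].T@i['t']
    return o+d*(z-o[2])/d[2]
def proj(i,X):
    c=i['R']@np.asarray(X)+i['t']; return i['fx']*c[0]/c[2]+i['cx'], i['fy']*c[1]/c[2]+i['cy']
def Rt(s): return Ro.from_euler('xyz',s['tool_rot']).as_matrix()
def mv(s,p,R=None):
    """delta in tool frame from measured"""
    T=Rt(s); dp=T.T@(np.asarray(p)-s['tool_pos'])
    tv=np.zeros(3) if R is None else np.degrees(Ro.from_matrix(T.T@R).as_rotvec())
    return dp,tv
E
python3 - <<'E'
from h import *
i=np.load("pics/top0.npz")
cs=[ray(i,190+u/5,190+v/5,.01) for u,v in [(80,47),(327,52),(327,262),(72,258)]]
for c in cs: print(c.round(4))
print(np.mean(cs,0), [np.linalg.norm(cs[k]-cs[k-1]) for k in range(4)])
im=i['p'][:,:,::-1]; hsv=cv2.cvtColor(im.copy(),cv2.COLOR_BGR2HSV)
m=(~((hsv[...,0]>70)&(hsv[...,0]<95)&(hsv[...,1]>100))).astype(np.uint8)
m[:, :]*=1
n,l,s,c=cv2.connectedComponentsWithStats(m)
for k in range(1,n):
    if s[k,4]>25: print(k,s[k],ray(i,*c[k],.005).round(3))
for (u,v) in [(551,272),(565,508)]: print(ray(i,190+u/5,190+v/5,.005))
j=np.load("pics/scene0.npz")
for (u,v) in [(80,186),(210,128),(312,242),(182,306)]: print(ray(j,210+u/4.5,155+v/4.5,.01))
print(ray(j,210+266/4.5,155+424/4.5,.005))
E
```

```text
[ 0.5744 -0.096   0.01  ]
[ 0.576 -0.225  0.01 ]
[ 0.4666 -0.2279  0.01  ]
[ 0.4647 -0.0977  0.01  ]
[ 0.52043374 -0.16164272  0.01      ] [np.float64(0.10969518444487765), np.float64(0.12896316215677514), np.float64(0.10943198797686647), np.float64(0.1302355670616309)]
1 [    0     0   512   247 88278] [ 0.856 -0.246  0.005]
2 [190  21  16  22 239] [ 1.061 -0.045  0.005]
3 [202  43  13  17 169] [ 1.004 -0.079  0.005]
7 [ 11 106  16  16 167] [0.795 0.424 0.005]
8 [199 153  33  32 832] [ 0.66  -0.115  0.005]
9 [505 180   7  22 100] [ 0.625 -0.906  0.005]
10 [ 204  199   52   44 2194] [ 0.521 -0.16   0.005]
11 [471 204  33  32 658] [ 0.546 -0.84   0.005]
12 [    0   208   512   176 50446] [ 0.263 -0.067  0.005]
13 [165 239  12  12 105] [ 0.455 -0.012  0.005]
14 [298 244   7  48 129] [ 0.408 -0.345  0.005]
15 [374 244  23  25 510] [ 0.442 -0.564  0.005]
16 [ 376  244   66   72 2001] [ 0.395 -0.629  0.005]
[ 0.46526516 -0.34367464  0.005     ]
[ 0.34723528 -0.35109938  0.005     ]
[ 0.46572577 -0.09975029  0.01      ]
[ 0.57410284 -0.09830873  0.01      ]
[ 0.574802  -0.2309385  0.01     ]
[ 0.46886939 -0.23350494  0.01      ]
[ 0.46503107 -0.34370621  0.005     ]
```

```bash
python3 - <<'E'
from h import *
i=np.load("pics/top0.npz"); j=np.load("pics/scene0.npz"); w=np.load("pics/wrist0.npz")
c=-w['R'].T@w['t']; print("wrist cam",c, "axis",w['R'][2])
for v in (150,157,163,170): print(v,ray(i,190+200/5,190+v/5,.045)[:2])
for v in (170,175,180,185): print(v,ray(i,190+200/5,190+v/5,.098)[:2])
d=i['d']
for v in range(216,242):
  r=[]
  for u in (208,212,222,230,238,245,250):
    z=d[v,u]; 
    X=i['R'].T@(np.array([(u-i['cx'])/i['fx'],(v-i['cy'])/i['fy'],1])*z-i['t'])
    r.append(f"{X[0]:.3f}/{X[2]:.3f}")
  print(v,*r)
E
```

```text
wrist cam [ 0.27225884 -0.45667578  0.38321421] axis [-0.2734734  -0.10896242 -0.95568797]
150 [ 0.51754218 -0.16204054]
157 [ 0.51403299 -0.16217882]
163 [ 0.51102918 -0.16229718]
170 [ 0.50752947 -0.16243509]
170 [ 0.50092664 -0.16446028]
175 [ 0.49857187 -0.16455307]
180 [ 0.49621954 -0.16464576]
185 [ 0.49386966 -0.16473836]
216 0.531/0.008 0.531/0.010 0.532/0.009 0.532/0.012 0.533/0.010 0.534/0.009 0.534/0.013
217 0.523/0.045 0.529/0.010 0.530/0.006 0.530/0.007 0.391/0.977 0.532/0.006 0.532/0.009
218 0.520/0.054 0.526/0.009 0.527/0.008 0.527/0.010 0.529/0.007 0.529/0.010 0.523/0.050
219 0.517/0.053 0.524/0.009 0.519/0.049 0.519/0.050 0.526/0.010 0.526/0.009 0.521/0.052
220 0.514/0.058 0.521/0.009 0.516/0.050 0.517/0.051 0.518/0.047 0.523/0.011 0.518/0.056
221 0.511/0.059 0.512/0.055 0.514/0.049 0.514/0.054 0.515/0.052 0.517/0.043 0.515/0.056
222 0.509/0.059 0.508/0.073 0.511/0.050 0.512/0.053 0.512/0.053 0.511/0.063 0.513/0.056
223 0.507/0.056 0.503/0.093 0.508/0.052 0.509/0.051 0.510/0.049 0.506/0.082 0.510/0.057
224 0.505/0.054 0.499/0.106 0.500/0.100 0.501/0.099 0.501/0.100 0
[... 818 characters left out ...]
 0.470/0.159 0.485/0.011 0.486/0.008 0.486/0.010 0.487/0.009 0.473/0.157 0.488/0.006
235 0.471/0.125 0.482/0.009 0.483/0.009 0.484/0.006 0.484/0.010 0.470/0.162 0.485/0.007
236 0.469/0.127 0.480/0.006 0.480/0.011 0.481/0.007 0.482/0.009 0.471/0.127 0.482/0.011
237 0.467/0.125 0.477/0.007 0.478/0.007 0.479/0.007 0.479/0.009 0.469/0.124 0.480/0.010
238 0.474/0.008 0.475/0.008 0.476/0.006 0.476/0.008 0.477/0.009 0.467/0.123 0.478/0.009
239 0.472/0.010 0.472/0.006 0.473/0.008 0.473/0.010 0.474/0.008 0.475/0.006 0.475/0.008
240 0.469/0.009 0.469/0.009 0.470/0.007 0.471/0.011 0.472/0.006 0.472/0.007 0.472/0.009
241 0.467/0.008 0.467/0.008 0.468/0.009 0.468/0.008 0.469/0.009 0.470/0.005 0.470/0.010
```

```bash
cat >> h.py <<'E'
def Rtool(al,yaw=.017,sgn=1):
    c,s=np.cos(yaw),np.sin(yaw); Rz=np.array([[c,-s,0],[s,c,0],[0,0,1]])
    x=np.array([np.sin(al),0,-np.cos(al)]); z=np.array([0,sgn*1.,0]); y=np.cross(z,x)
    return Rz@np.array([x,y,z]).T
E
python3 - <<'E'
from h import *
from cell import robot
s=robot.observe(); print(Rt(s).round(3))
for sg in (1,-1):
  print(sg,mv(s,[.40,-.163,.2],Rtool(.6,sgn=sg)))
  print(sg,mv(s,[.40,-.2,.3],Rtool(.0,sgn=sg)))
E
```

```text
[[-0.     0.927  0.376]
 [ 0.001  0.376 -0.927]
 [-1.     0.    -0.001]]
1 (array([-0.00848263,  0.30920263, -0.223156  ]), array([-152.4676559 ,  -47.16896223,   -8.88373981]))
1 (array([-0.10852302,  0.2952953 , -0.18898721]), array([-1.58871124e+02, -4.93503426e-03, -9.11737276e-02]))
-1 (array([-0.00848263,  0.30920263, -0.223156  ]), array([20.46887494, -6.40084228, 33.98580938]))
-1 (array([-0.10852302,  0.2952953 , -0.18898721]), array([ 2.11288513e+01, -6.50154044e-02,  3.51914150e-03]))
```

Emit:
{"fn": "move_arm", "kwargs": {"deltas": [{"dp": [-0.05,0.14,-0.095],"turn": [10,0,0]},{"dp": [-0.1,0.28,-0.19],"turn": [21.1,0,0]},{"dp": [-0.1,0.28,-0.19],"turn": [21.1,0,0]},{"dp": [-0.1,0.28,-0.19],"turn": [21.1,0,0]},{"dp": [-0.1,0.28,-0.19],"turn": [21.1,0,0]},{"dp": [-0.1,0.28,-0.19],"turn": [21.1,0,0]},{"dp": [-0.1,0.28,-0.19],"turn": [21.1,0,0]},{"dp": [-0.1,0.28,-0.19],"turn": [21.1,0,0]},{"dp": [-0.1,0.28,-0.19],"turn": [21.1,0,0]},{"dp": [-0.1,0.28,-0.19],"turn": [21.1,0,0]}], "hand": 0.0, "squeeze": 20}}

```text
time: 1.15
tool_pos: [0.3848, -0.2057, 0.2911]
tool_rot: [-1.71, 1.569, 3.02]
contact_force: [-0.5, -0.5, -0.1]
opening: 0.0163
```

```bash
cat > snap.py <<'E'
import sys
from h import *
from cell import robot
def snap(n,tag,crop=None,f=1):
    i=robot.camera_info(n); p,d=robot.read_camera(n)
    np.savez(f"pics/{n}{tag}.npz",p=p,d=d,**i)
    a=p[:,:,::-1]
    if crop: a=a[crop[1]:crop[3],crop[0]:crop[2]]
    cv2.imwrite(f"pics/{n}{tag}.png",cv2.resize(a,None,fx=f,fy=f,interpolation=cv2.INTER_CUBIC))
    return i,p,d
E
python3 - <<'E'
from snap import *
s=robot.observe(); print(s)
snap("wrist","1")
for a in (.6,1.2): print(a, mv(s,[.40,-.163,.2],Rtool(a,sgn=-1)))
E
```

```text
{'time': 1.15, 'qpos': array([-6.66258580e-01,  1.11729315e-01,  1.55275995e+00, -7.04443239e-04,
        1.47826234e+00,  8.87479701e-01]), 'qvel': array([-0.02682662,  0.00641096,  0.00245757,  0.00301962,  0.001961  ,
        0.00420771]), 'joint_efforts': array([ 1.03336461e+00, -3.29977512e+01, -2.64755827e+01,  1.50245894e-01,
       -1.78652670e-02,  1.29099592e-02]), 'tool_pos': array([ 0.38480347, -0.20565697,  0.29105317]), 'tool_rot': array([-1.70991618,  1.56944166,  3.01959634]), 'contact_force': array([-0.50066632, -0.53232076, -0.07509852]), 'torque': array([0.0431623 , 0.03159213, 0.00012999]), 'opening': 0.01626807767847877}
0.6 (array([ 0.09103969,  0.01604685, -0.04237341]), array([ 3.63767218e-03, -1.25582111e-02,  3.44543351e+01]))
1.2 (array([ 0.09103969,  0.01604685, -0.04237341]), array([-2.47055028e-04, -1.36844330e-02,  6.88318026e+01]))
```

View pics/wrist1.png

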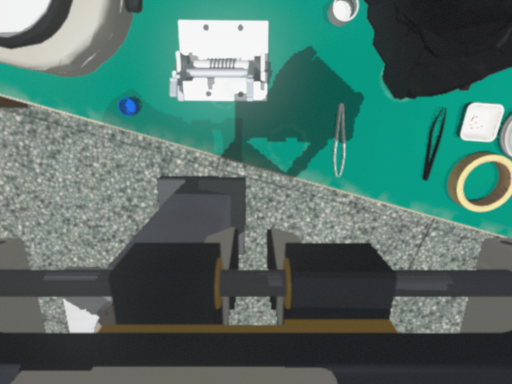

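```bash
python3 - <<'E'
from h import *
i=np.load("pics/wrist1.npz"); d=i['d']
v,u=np.mgrid[0:384,0:512]
P=np.stack([(u-i['cx'])/i['fx']*d,(v-i['cy'])/i['fy']*d,d],-1)-i['t']
P=P@i['R']
np.save("pics/P1.npy",P)
m=(d>0)&(P[...,2]>.003)&(P[...,2]<.017)&(u>165)&(u<275)&(v<110)&(i['p'].min(-1)>150)
r=cv2.minAreaRect((P[m][:,:2]*1000).astype(np.float32)); print("plate",r)
for col in (200,220,240):
  for row in range(50,105,2): print(col,row,P[row,col].round(3))
E
```

```text
plate ((523.083984375, -161.05868530273438), (109.72930145263672, 130.01194763183594), 0.9693559408187866)
200 50 [ 0.537 -0.126  0.01 ]
200 52 [ 0.535 -0.126  0.009]
200 54 [ 0.532 -0.126  0.008]
200 56 [ 0.529 -0.126  0.01 ]
200 58 [ 0.527 -0.126  0.01 ]
200 60 [ 0.519 -0.133  0.05 ]
200 62 [ 0.516 -0.133  0.051]
200 64 [ 0.514 -0.133  0.053]
200 66 [ 0.511 -0.133  0.052]
200 68 [ 0.509 -0.133  0.053]
200 70 [ 0.502 -0.141  0.102]
200 72 [ 0.499 -0.141  0.104]
200 74 [ 0.497 -0.141  0.102]
200 76 [ 0.495 -0.141  0.102]
200 78 [ 0.499 -0.125  0.008]
200 80 [ 0.496 -0.125  0.01 ]
200 82 [ 0.494 -0.125  0.008]
200 84 [ 0.491 -0.125  0.01 ]
200 86 [ 0.488 -0.125  0.009]
200 88 [ 0.485 -0.124  0.009]
200 90 [ 0.482 -0.124  0.009]
200 92 [ 0.479 -0.124  0.009]
200 94 [ 0.476 -0.124  0.009]
200 96 [ 0.473 -0.124  0.008]
200 98 [ 0.471 -0.124  0.008]
200 100 [ 0.468 -0.124  0.007]
200 102 [ 0.465 -0.122 -0.   ]
200 104 [ 0.462 -0.122 -0.002]
220 50 [ 0.538 -0.156  0.01 ]
220 52 [ 0.535 -0.156  0.009]
220 54 [ 0.533 -0.156  0.008]
220 56 [ 0.53  -0.156  0.009]
220 58 [ 0.522 -0.16   0.048]

[... 835 characters left out ...]
 0.008]
240 60 [ 0.52  -0.187  0.049]
240 62 [ 0.517 -0.187  0.051]
240 64 [ 0.515 -0.187  0.052]
240 66 [ 0.512 -0.187  0.052]
240 68 [ 0.51  -0.187  0.052]
240 70 [ 0.502 -0.189  0.102]
240 72 [ 0.5   -0.189  0.102]
240 74 [ 0.498 -0.189  0.102]
240 76 [ 0.496 -0.189  0.101]
240 78 [ 0.5   -0.185  0.011]
240 80 [ 0.497 -0.185  0.008]
240 82 [ 0.495 -0.185  0.009]
240 84 [ 0.492 -0.185  0.009]
240 86 [ 0.489 -0.185  0.009]
240 88 [ 0.486 -0.185  0.009]
240 90 [ 0.483 -0.185  0.01 ]
240 92 [ 0.48  -0.185  0.011]
240 94 [ 0.477 -0.185  0.011]
240 96 [ 0.474 -0.185  0.011]
240 98 [ 0.472 -0.185  0.009]
240 100 [ 0.469 -0.185  0.006]
240 102 [ 0.466 -0.185 -0.001]
240 104 [ 0.463 -0.185 -0.002]
```

Emit:
{"fn": "move_arm", "kwargs": {"deltas": [{"dp": [0.05,0.0,-0.043],"turn": [0,0,8.5]},{"dp": [0.1,-0.01,-0.043],"turn": [0,0,17]},{"dp": [0.12,-0.02,-0.043],"turn": [0,0,25.5]},{"dp": [0.12,-0.02,-0.043],"turn": [0,0,34]},{"dp": [0.12,-0.02,-0.043],"turn": [0,0,40]},{"dp": [0.12,-0.02,-0.043],"turn": [0,0,46]},{"dp": [0.12,-0.02,-0.043],"turn": [0,0,46]}], "hand": 0.0}}

```text
time: 1.9
tool_pos: [0.363, -0.1599, 0.1692]
tool_rot: [1.595, 0.838, 0.046]
contact_force: [-0.6, 0.4, -1.1]
opening: 0.0003
```

```bash
python3 - <<'E'
from snap import *
s=robot.observe(); print(s['qpos'],s['tool_pos'],s['opening']); print(Rt(s).round(3))
snap("scene","2",(120,100,376,292),3)
for a in (1.1,1.25): print(a, mv(s,[.43,-.163,.12],Rtool(a,sgn=-1)))
E
```

```text
[-1.29766578 -0.08741225  2.41912809  0.98265407  0.89972056 -0.42487235] [ 0.36303253 -0.1598575   0.16921725] 0.0002587662801350029
[[ 0.668  0.744  0.028]
 [ 0.031  0.01  -0.999]
 [-0.743  0.669 -0.016]]
1.1 (array([0.08123384, 0.01685877, 0.00580504]), array([-0.34731156, -1.06560305, 21.06629609]))
1.25 (array([0.08123384, 0.01685877, 0.00580504]), array([-0.42855333, -1.04235476, 29.66038662]))
```

View pics/scene2.png

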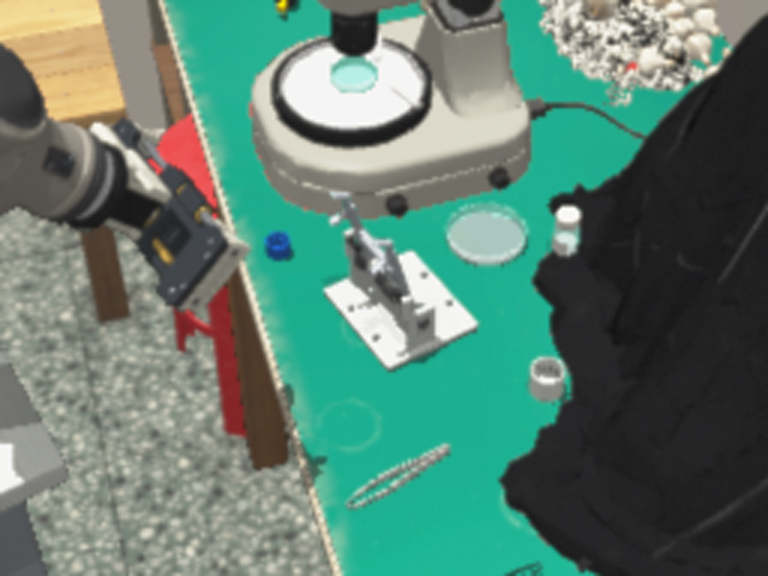

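Emit:
{"fn": "move_arm", "kwargs": {"deltas": [{"dp": [0.025,0.005,0.002],"turn": [0,-0.3,6]},{"dp": [0.05,0.011,0.004],"turn": [-0.2,-0.7,12]},{"dp": [0.081,0.017,0.006],"turn": [-0.4,-1,18]},{"dp": [0.081,0.017,0.006],"turn": [-0.4,-1,24]},{"dp": [0.081,0.017,0.006],"turn": [-0.4,-1,24]},{"dp": [0.081,0.017,0.006],"turn": [-0.4,-1,24]}]}}

```text
time: 2.55
tool_pos: [0.4307, -0.1604, 0.1205]
tool_rot: [1.579, 0.427, 0.032]
contact_force: [-0.2, 0.2, -0.3]
opening: 0.0004
```

```bash
python3 - <<'E'
from snap import *
s=robot.observe(); print(s['qpos'],s['tool_pos'],s['contact_force']); print(Rt(s).round(3))
snap("wrist","3")
snap("scene","3",(150,120,342,264),4)
E
```

```text
[-1.38635875  0.62425755  2.68216606  1.79454753  1.17463088 -1.73888908] [ 0.43073254 -0.16038202  0.12054329] [-0.21690337  0.24033644 -0.28165065]
[[ 0.91   0.414  0.028]
 [ 0.029  0.004 -1.   ]
 [-0.414  0.91  -0.008]]
```

View pics/wrist3.png

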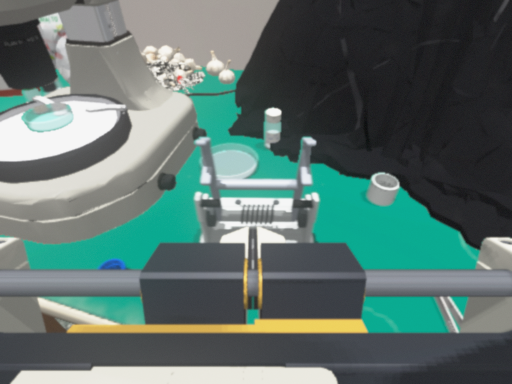

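View pics/scene3.png

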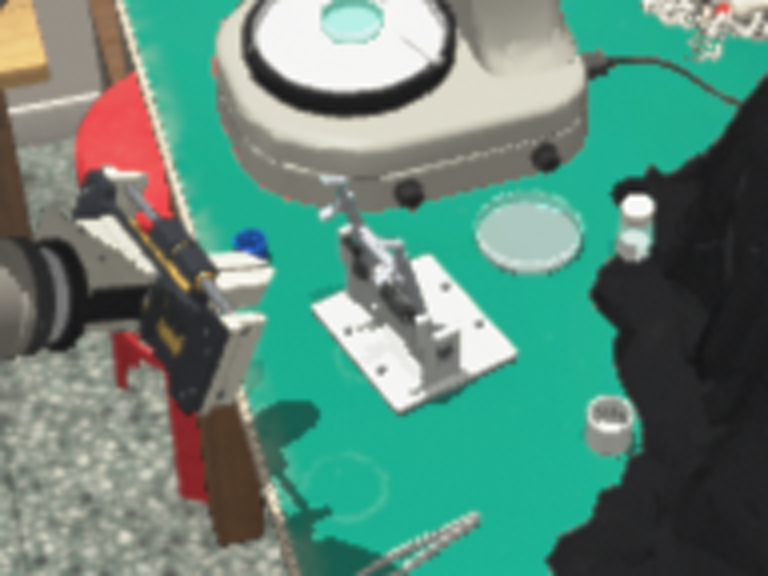

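```bash
cat >> h.py <<'E'
H=np.array([.512,-.162,.045])
def alph(th): return np.interp(th,[-.25,.3,.7,1.1,1.5],[1.25,1.0,.75,.5,.4])
def pushpose(th,back=0,d=.005,al=None):
    a=alph(th) if al is None else al
    R=Rtool(a,sgn=-1); r=Rtool(0,sgn=-1)[:,1] # rest x in world
    B=H+.055*(np.sin(th)*r+np.cos(th)*np.array([0,0,1]))
    return B-(.005+back)*R[:,0]-d*R[:,1], R
def rel(p0,R0,p,R):
    return (R0.T@(p-p0)).round(4),np.degrees(Ro.from_matrix(R0.T@R).as_rotvec()).round(1)
E
python3 - <<'E'
from h import *
from cell import robot
s=robot.observe()
p,R=pushpose(-.25,.012); print(p,rel(s['tool_pos'],Rt(s),p,R))
E
```

```text
[ 0.48068796 -0.16253236  0.09890574] (array([0.0537, 0.0042, 0.005 ]), array([-0.9, -1. ,  6.3]))
```

Emit:
{"fn": "move_arm", "kwargs": {"deltas": [{"dp": [0.02,0.001,0.002],"turn": [-0.3,-0.3,2]},{"dp": [0.04,0.003,0.004],"turn": [-0.6,-0.6,4]},{"dp": [0.0537,0.0042,0.005],"turn": [-0.9,-1,6.3]},{"dp": [0.0537,0.0042,0.005],"turn": [-0.9,-1,6.3]},{"dp": [0.0537,0.0042,0.005],"turn": [-0.9,-1,6.3]}]}}

```text
time: 3.15
tool_pos: [0.4816, -0.162, 0.1038]
tool_rot: [1.558, 0.318, 0.017]
contact_force: [-0.4, -0.8, -0.7]
opening: 0.0001
```

```bash
python3 - <<'E'
from snap import *
s=robot.observe(); print(s['time'],s['qpos'],s['tool_pos'],s['contact_force']); print(Rt(s).round(3))
snap("wrist","4",(128,100,384,292),3)
snap("scene","4",(180,140,308,236),6)
p0,R0=s['tool_pos'],Rt(s)
for th in (-.25,-.2,-.15,-.1,-.05,0,.05,.1,.15,.2,.25,.3): print(th,*rel(p0,R0,*pushpose(th)))
E
```

```text
3.15 [-1.20416164  0.85370074  2.63393318  2.00327633  1.385769   -1.91368599] [ 0.48157045 -0.16197484  0.10380396] [-0.36452429 -0.78727629 -0.72329519]
[[ 0.95   0.313  0.021]
 [ 0.016  0.018 -1.   ]
 [-0.313  0.95   0.012]]
-0.25 [ 0.0127 -0.005   0.0005] [ 0.7 -0.  -0.2]
-0.2 [ 0.0149 -0.0034  0.0005] [ 0.7 -0.  -1.5]
-0.15 [ 0.0172 -0.002   0.0005] [ 0.7  0.  -2.8]
-0.1 [ 0.0196 -0.0007  0.0005] [ 0.7  0.  -4.1]
-0.05 [0.0221 0.0005 0.0006] [ 0.7  0.  -5.4]
0 [0.0245 0.0015 0.0006] [ 0.7  0.  -6.7]
0.05 [0.0271 0.0024 0.0006] [ 0.7  0.  -8. ]
0.1 [0.0296 0.0032 0.0006] [ 0.7  0.  -9.3]
0.15 [0.0323 0.0039 0.0006] [  0.7   0.1 -10.6]
0.2 [0.0349 0.0044 0.0006] [  0.7   0.1 -11.9]
0.25 [0.0375 0.0048 0.0006] [  0.7   0.1 -13.2]
0.3 [0.0402 0.0051 0.0006] [  0.7   0.1 -14.5]
```

View pics/wrist4.png

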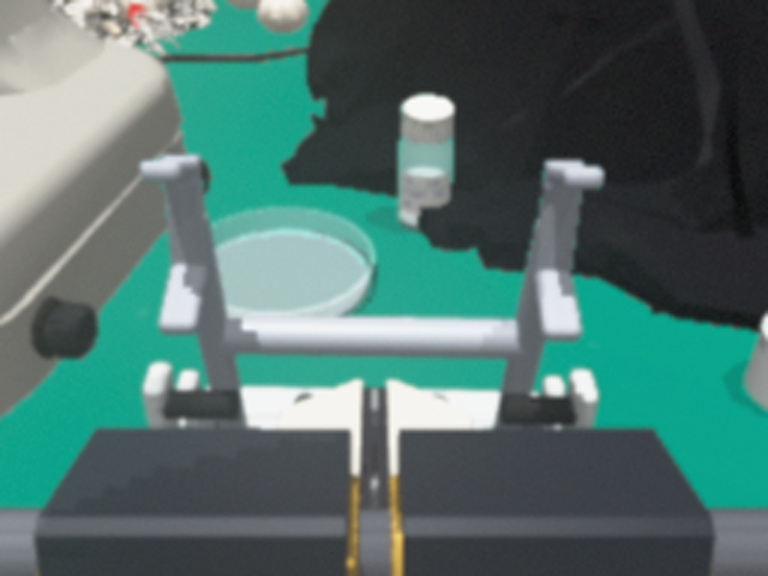

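View pics/scene4.png

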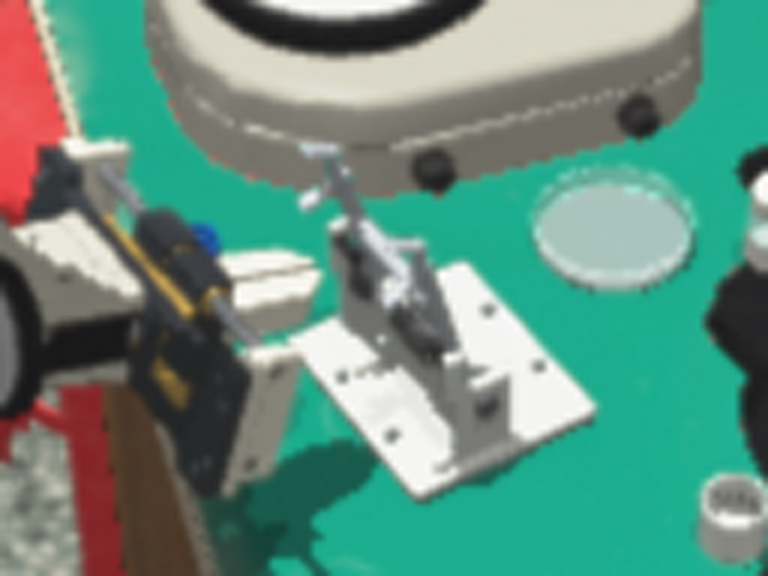

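Emit:
{"fn": "move_arm", "kwargs": {"deltas": [{"dp": [0.004,-0.003,0.0],"turn": [0,0,0]},{"dp": [0.008,-0.004,0.0005],"turn": [0.7,0,0]},{"dp": [0.008,-0.004,0.0005],"turn": [0.7,0,0]},{"dp": [0.008,-0.004,0.0005],"turn": [0.7,0,0]}]}}

```text
time: 3.65
tool_pos: [0.4878, -0.1631, 0.0966]
tool_rot: [1.569, 0.318, 0.015]
contact_force: [-0.6, -0.3, -0.2]
opening: 0.0003
```

```bash
cat > st.py <<'E'
from h import *
from cell import robot
s=robot.observe(); print(s['time'],s['qpos'].round(3),s['tool_pos'].round(4),s['contact_force'].round(2),'alpha',np.arcsin(Rt(s)[0,0]).round(3))
p0,R0=s['tool_pos'],Rt(s)
E
python3 - <<'E'
from st import *
for th in np.arange(-.25,.31,.05): print(th.round(2),*rel(p0,R0,*pushpose(th)))
E
```

```text
3.65 [-1.177  0.876  2.62   2.032  1.398 -1.906] [ 0.4878 -0.1631  0.0966] [-0.64 -0.25 -0.17] alpha 1.252
-0.25 [ 0.0045 -0.     -0.0007] [ 0.1  0.1 -0.1]
-0.2 [ 0.0067  0.0015 -0.0007] [ 0.1  0.1 -1.4]
-0.15 [ 0.0091  0.0029 -0.0007] [ 0.1  0.1 -2.7]
-0.1 [ 0.0114  0.0042 -0.0007] [ 0.1  0.1 -4. ]
-0.05 [ 0.0139  0.0054 -0.0007] [ 0.1  0.1 -5.3]
-0.0 [ 0.0164  0.0064 -0.0007] [ 0.1  0.1 -6.7]
0.05 [ 0.0189  0.0074 -0.0007] [ 0.1  0.1 -8. ]
0.1 [ 0.0215  0.0082 -0.0007] [ 0.1  0.1 -9.3]
0.15 [ 0.0241  0.0088 -0.0007] [  0.1   0.1 -10.6]
0.2 [ 0.0267  0.0094 -0.0007] [  0.1   0.1 -11.9]
0.25 [ 0.0294  0.0097 -0.0007] [  0.1   0.1 -13.2]
0.3 [ 0.032   0.01   -0.0007] [  0.1   0.1 -14.5]
```

Emit:
{"fn": "move_arm", "kwargs": {"deltas": [{"dp": [0.003,0,-0.0005],"turn": [0,0,0]},{"dp": [0.0045,0,-0.0007],"turn": [0,0,0]},{"dp": [0.0055,0.0007,-0.0007],"turn": [0,0,-0.7]},{"dp": [0.0067,0.0015,-0.0007],"turn": [0,0,-1.4]}]}}

```text
time: 4.05
tool_pos: [0.4946, -0.1623, 0.0956]
tool_rot: [1.569, 0.344, 0.014]
contact_force: [-0.4, 0.1, -0.9]
opening: 0.0003
```

```bash
python3 - <<'E'
from st import *
for th in np.arange(-.25,.1,.05): print(th.round(2),*rel(p0,R0,*pushpose(th)))
E
```

```text
4.05 [-1.134  0.828  2.603  2.068  1.356 -1.842] [ 0.4946 -0.1623  0.0956] [-0.43  0.06 -0.93] alpha 1.226
-0.25 [-0.0022 -0.0013  0.    ] [0.  0.1 1.3]
-0.2 [-0.      0.0003  0.    ] [0.  0.1 0. ]
-0.15 [0.0023 0.0017 0.    ] [ 0.   0.1 -1.3]
-0.1 [0.0046 0.0031 0.    ] [ 0.   0.1 -2.6]
-0.05 [ 0.007   0.0043 -0.    ] [ 0.   0.1 -3.9]
-0.0 [ 0.0095  0.0055 -0.    ] [ 0.   0.1 -5.2]
0.05 [ 0.012   0.0064 -0.    ] [ 0.   0.1 -6.5]
```

Emit:
{"fn": "move_arm", "kwargs": {"deltas": [{"dp": [0.0012,0.0009,0],"turn": [0,0,-0.7]},{"dp": [0.0023,0.0017,0],"turn": [0,0,-1.3]},{"dp": [0.0035,0.0024,0],"turn": [0,0,-2]},{"dp": [0.0046,0.0031,0],"turn": [0,0,-2.6]}]}}

```text
time: 4.45
tool_pos: [0.5001, -0.1623, 0.0975]
tool_rot: [1.568, 0.389, 0.014]
contact_force: [0.3, 0.4, 1.3]
opening: 0.0005
```

```bash
python3 - <<'E'
from st import *
for th in np.arange(-.15,.2,.05): print(th.round(2),*rel(p0,R0,*pushpose(th)))
E
```

```text
4.45 [-1.089  0.74   2.58   2.095  1.267 -1.741] [ 0.5001 -0.1623  0.0975] [0.29 0.44 1.26] alpha 1.182
-0.15 [-0.0022 -0.002  -0.0001] [0.1 0.2 1.3]
-0.1 [ 0.0001 -0.0005 -0.0001] [ 0.1  0.2 -0. ]
-0.05 [ 0.0024  0.0008 -0.0001] [ 0.1  0.2 -1.3]
0.0 [ 0.0048  0.0021 -0.0001] [ 0.1  0.2 -2.6]
0.05 [ 0.0073  0.0032 -0.0001] [ 0.1  0.2 -3.9]
0.1 [ 0.0098  0.0041 -0.0001] [ 0.1  0.2 -5.2]
0.15 [ 0.0123  0.005  -0.0001] [ 0.1  0.2 -6.5]
```

```bash
python3 - <<'E'
from snap import *
snap("wrist","5",(128,100,384,292),3)
snap("scene","5",(200,140,328,236),6)
E
```

```text
(no output)
```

View pics/wrist5.png

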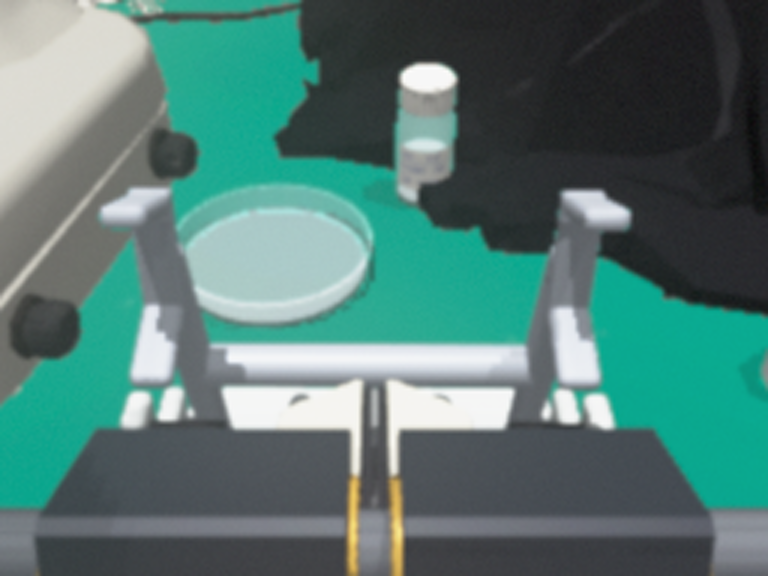

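View pics/scene5.png

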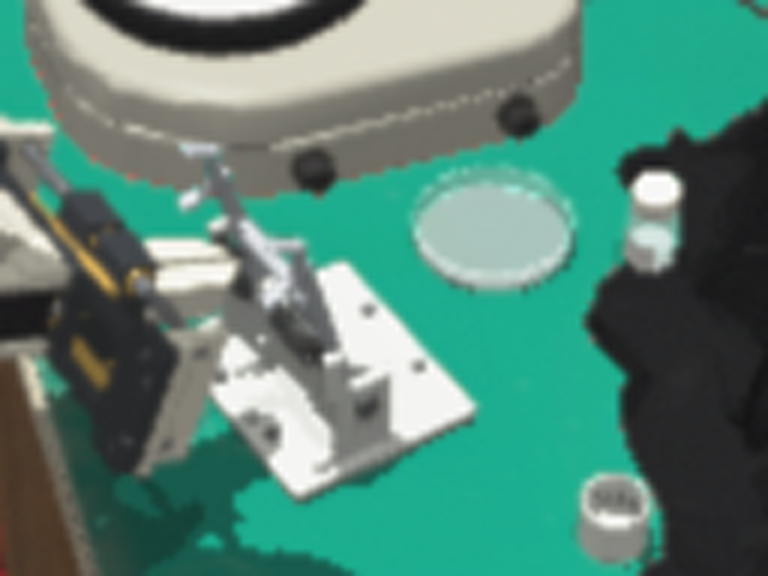

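```bash
python3 - <<'E'
from h import *
i=np.load("pics/wrist5.npz"); d=i['d']
v,u=np.mgrid[0:384,0:512]
P=np.stack([(u-i['cx'])/i['fx']*d,(v-i['cy'])/i['fy']*d,d],-1)-i['t']
P=P@i['R']
for col in (243,247,253,261):
  print(col)
  for row in range(210,250,2): print('  ',row,P[row,col].round(4))
E
```

```text
243
   210 [ 0.6179 -0.1497 -0.001 ]
   212 [ 0.6139 -0.1498 -0.0007]
   214 [ 6.101e-01 -1.500e-01 -4.000e-04]
   216 [ 0.4994 -0.1562  0.1026]
   218 [ 0.4979 -0.1563  0.1021]
   220 [ 0.4956 -0.1564  0.1025]
   222 [ 0.4948 -0.1564  0.1014]
   224 [ 0.4944 -0.1564  0.0998]
   226 [ 0.4947 -0.1563  0.0976]
   228 [ 0.4701 -0.1577  0.1212]
   230 [ 0.4674 -0.1579  0.1224]
   232 [ 0.4653 -0.158   0.123 ]
   234 [ 0.4629 -0.1581  0.1241]
   236 [ 0.4605 -0.1582  0.125 ]
   238 [ 0.4585 -0.1583  0.1256]
   240 [ 0.4561 -0.1584  0.1268]
   242 [ 0.454  -0.1585  0.1276]
   244 [ 0.4161 -0.1607  0.17  ]
   246 [ 0.4149 -0.1608  0.1704]
   248 [ 0.4131 -0.1609  0.1715]
247
   210 [ 0.618  -0.1546 -0.0011]
   212 [ 0.615  -0.1547 -0.0016]
   214 [ 0.6111 -0.1548 -0.0013]
   216 [ 0.4991 -0.159   0.103 ]
   218 [ 0.4977 -0.159   0.1024]
   220 [ 0.497  -0.1591  0.1011]
   222 [ 0.4952 -0.1591  0.101 ]
   224 [ 0.495  -0.1591  0.0993]
   226 [ 0.4943 -0.1591  0.0981]
   228 [ 0.4713 -0.16    0.12  ]
   230 [ 0.4676 -0.1601  0.1222]
   232 [ 0.4653 -0.1602  0.1231]
   234 [ 0.4635 -0.1602  0.
[... 882 characters left out ...]
8 [ 0.4505 -0.1637  0.1272]
261
   210 [ 0.6182 -0.1717 -0.001 ]
   212 [ 0.615  -0.1717 -0.0013]
   214 [ 6.107e-01 -1.717e-01 -6.000e-04]
   216 [ 0.4992 -0.1687  0.103 ]
   218 [ 0.4969 -0.1686  0.1033]
   220 [ 0.4966 -0.1687  0.1017]
   222 [ 0.4954 -0.1687  0.101 ]
   224 [ 0.4952 -0.1687  0.0992]
   226 [ 0.4941 -0.1687  0.0985]
   228 [ 0.4709 -0.1681  0.1206]
   230 [ 0.4686 -0.168   0.1213]
   232 [ 0.4654 -0.168   0.1231]
   234 [ 0.4637 -0.168   0.1233]
   236 [ 0.4613 -0.1679  0.1243]
   238 [ 0.4593 -0.1679  0.1249]
   240 [ 0.4559 -0.1678  0.1272]
   242 [ 0.4542 -0.1678  0.1275]
   244 [ 0.4157 -0.1666  0.1705]
   246 [ 0.4143 -0.1666  0.1712]
   248 [ 0.4134 -0.1666  0.1713]
```

```bash
python3 - <<'E'
from h import *
i=np.load("pics/scene5.npz"); d=i['d']
print("TCP proj crop",(np.array(proj(i,[.5001,-.1623,.0975]))-[200,140])*6, "bar",(np.array(proj(i,[.498,-.163,.098]))-[200,140])*6)
v,u=np.mgrid[0:384,0:512]
P=np.stack([(u-i['cx'])/i['fx']*d,(v-i['cy'])/i['fy']*d,d],-1)-i['t']
P=P@i['R']
for row in range(176,194,2):
  print(row,[tuple(P[row,c].round(3)) for c in range(224,250,3)])
E
python3 - <<'E'
import cv2
a=cv2.imread('pics/scene5.png')[180:400,100:380]
cv2.imwrite('pics/sc5b.png',cv2.resize(a,None,fx=2.7,fy=2.7,interpolation=cv2.INTER_CUBIC))
E
```

```text
TCP proj crop [280.1904359  265.95195961] bar [277.27190099 267.6261788 ]
176 [(np.float64(0.506), np.float64(-0.001), np.float64(-0.001)), (np.float64(0.513), np.float64(-0.01), np.float64(0.003)), (np.float64(0.524), np.float64(-0.009), np.float64(-0.003)), (np.float64(0.532), np.float64(-0.016), np.float64(-0.002)), (np.float64(0.541), np.float64(-0.021), np.float64(-0.002)), (np.float64(0.496), np.float64(-0.123), np.float64(0.102)), (np.float64(0.558), np.float64(-0.031), np.float64(-0.002)), (np.float64(0.565), np.float64(-0.04), np.float64(0.001)), (np.float64(0.575), np.float64(-0.041), np.float64(-0.003))]
178 [(np.float64(0.5), np.float64(-0.012), np.float64(0.002)), (np.float64(0.511), np.float64(-0.012), np.float64(-0.004)), (np.float64(0.517), np.float64(-0.023), np.float64(0.002)), (np.float64(0.527), np.float64(-0.025), np.float64(-0.001)), (np.float64(0.494), np.float64(-0.109), np.float64(0.083)), (np.float64(0.493), np.float64(-0.128), np.float64(0.099)), (np.float64(0.5), np.float64(-0.134), np.float64(0.101)), (np.float64(0.564), np.float64(-0.04), np.float64(-0.0
[... 3166 characters left out ...]
 np.float64(-0.106), np.float64(0.018)), (np.float64(0.469), np.float64(-0.206), np.float64(0.127)), (np.float64(0.513), np.float64(-0.148), np.float64(0.054))]
192 [(np.float64(0.409), np.float64(-0.191), np.float64(0.138)), (np.float64(0.403), np.float64(-0.223), np.float64(0.169)), (np.float64(0.432), np.float64(-0.183), np.float64(0.119)), (np.float64(0.441), np.float64(-0.184), np.float64(0.115)), (np.float64(0.502), np.float64(-0.088), np.float64(-0.0)), (np.float64(0.504), np.float64(-0.106), np.float64(0.014)), (np.float64(0.514), np.float64(-0.107), np.float64(0.01)), (np.float64(0.5), np.float64(-0.15), np.float64(0.054)), (np.float64(0.511), np.float64(-0.149), np.float64(0.048))]
```

View pics/sc5b.png

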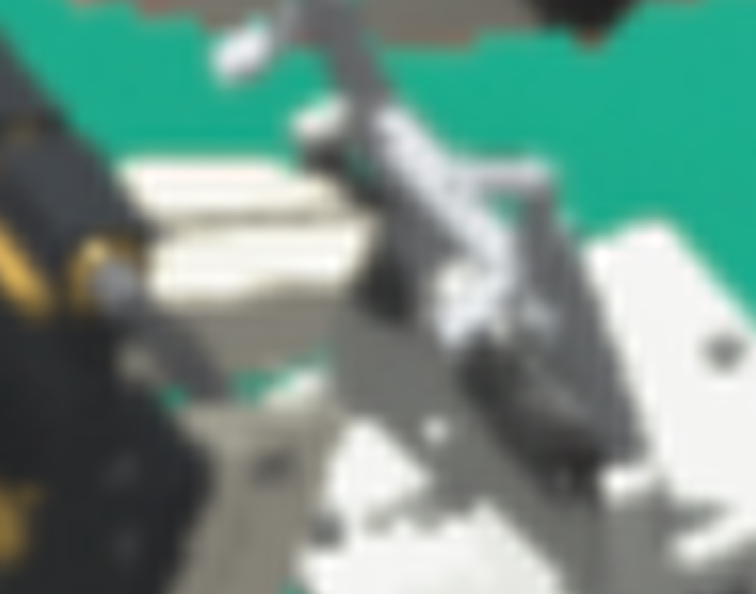

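```bash
python3 - <<'E'
from h import *
T0=(np.array([0.19745751,-0.48595688,0.19104955]),Ro.from_euler('xyz',[2.98432004,1.56926364,1.79931168]).as_matrix())
T5=(np.array([.5001,-.1623,.0975]),Ro.from_euler('xyz',[1.568,.389,.014]).as_matrix())
for n,(p,R) in (("wrist0",T0),("wrist5",T5)):
  i=np.load(f"pics/{n}.npz"); d=i['d']
  c=-i['R'].T@i['t']; print(n,"cam in tool",(R.T@(c-p)).round(4),"cam axes in tool",(R.T@i['R'].T).round(3).tolist())
  v,u=np.mgrid[0:384,0:512]
  P=np.stack([(u-i['cx'])/i['fx']*d,(v-i['cy'])/i['fy']*d,d],-1)-i['t']
  Q=(P@i['R']-p)@R
  m=(d>0)&(d<.35)
  q=Q[m]; print(m.sum(), q.max(0),q.min(0))
  for row in range(226,300,6): print(row,[tuple(Q[row,c].round(3).tolist()) for c in ((130,150,165,172,340,360) if n=="wrist0" else (225,235,243,247,253,261))])
E
```

```text
wrist0 cam in tool [-0.1921  0.0804  0.0007] cam axes in tool [[0.0, -0.295, 0.956], [-0.0, -0.956, -0.295], [1.0, 0.0, -0.001]]
82791 [0.20748068 0.1961654  0.30779761] [-0.14837225 -0.0111757  -0.11902273]
226 [(0.951, -0.416, -0.515), (0.944, -0.413, -0.429), (0.951, -0.416, -0.368), (0.952, -0.416, -0.339), (0.95, -0.415, 0.369), (0.945, -0.413, 0.451)]
232 [(0.949, -0.443, -0.518), (0.956, -0.446, -0.436), (-0.041, 0.011, -0.048), (-0.038, 0.01, -0.045), (-0.042, 0.012, 0.049), (0.948, -0.442, 0.455)]
238 [(-0.192, 0.08, 0.001), (-0.049, 0.011, -0.054), (-0.047, 0.01, -0.047), (-0.04, 0.007, -0.045), (-0.046, 0.01, 0.048), (-0.049, 0.011, 0.058)]
244 [(-0.056, 0.011, -0.062), (-0.057, 0.012, -0.051), (-0.053, 0.01, -0.045), (-0.041, 0.004, -0.045), (-0.052, 0.009, 0.047), (-0.056, 0.011, 0.056)]
250 [(-0.063, 0.012, -0.059), (-0.062, 0.011, -0.05), (-0.054, 0.007, -0.045), (-0.042, 0.001, -0.045), (-0.054, 0.007, 0.046), (-0.063, 0.012, 0.053)]
256 [(-0.069, 0.012, -0.057), (-0.069, 0.012, -0.047), (-0.055, 0.004, -0.045), (-0.042, -0.003, -0.045), (-0.054, 0.003, 0.047), (-0.06
[... 2558 characters left out ...]
-0.123, 0.035, -0.002), (-0.115, 0.031, -0.001), (-0.114, 0.03, 0.001), (-0.118, 0.032, 0.003)]
280 [(-0.124, 0.034, -0.007), (-0.124, 0.034, -0.004), (-0.123, 0.034, -0.002), (-0.117, 0.03, -0.001), (-0.115, 0.028, 0.001), (-0.119, 0.031, 0.003)]
286 [(-0.123, 0.032, -0.007), (-0.124, 0.032, -0.004), (-0.123, 0.031, -0.002), (-0.117, 0.028, -0.001), (-0.117, 0.028, 0.001), (-0.12, 0.03, 0.003)]
292 [(-0.124, 0.03, -0.007), (-0.123, 0.03, -0.004), (-0.124, 0.03, -0.002), (-0.117, 0.026, -0.001), (-0.117, 0.025, 0.001), (-0.12, 0.028, 0.003)]
298 [(-0.124, 0.028, -0.007), (-0.124, 0.028, -0.004), (-0.123, 0.028, -0.002), (-0.118, 0.024, -0.001), (-0.079, -0.005, 0.001), (-0.12, 0.026, 0.003)]
```

```bash
cat >> h.py <<'E'
TIP=.036
_pp=pushpose
def pushpose(th,back=0,d=.005,al=None):
    p,R=_pp(th,back,d,al); return p+TIP*R[:,0],R
E
python3 - <<'E'
from st import *
for b in (.03,.015,.008): print(b,*rel(p0,R0,*pushpose(-.25,b)), pushpose(-.25,b)[0])
E
```

```text
4.55 [-1.089  0.74   2.58   2.095  1.268 -1.742] [ 0.5002 -0.1622  0.0978] [ 0.24  0.79 -0.35] alpha 1.183
0.03 [-0.0006 -0.0052 -0.    ] [0.2 0.2 3.8] [ 0.49776721 -0.16224198  0.09322994]
0.015 [ 0.0144 -0.0042 -0.0001] [0.2 0.2 3.8] [ 0.51199992 -0.162       0.0885001 ]
0.008 [ 0.0214 -0.0037 -0.0001] [0.2 0.2 3.8] [ 0.51864186 -0.16188708  0.08629285]
```

Emit:
{"fn": "move_arm", "kwargs": {"deltas": [{"dp": [-0.0006,-0.005,0],"turn": [0,0,3.8]},{"dp": [0.007,-0.0047,0],"turn": [0,0,3.8]},{"dp": [0.0144,-0.0042,0],"turn": [0,0,3.8]},{"dp": [0.018,-0.0039,0],"turn": [0,0,3.8]},{"dp": [0.0214,-0.0037,0],"turn": [0,0,3.8]},{"dp": [0.0214,-0.0037,0],"turn": [0,0,3.8]},{"dp": [0.0214,-0.0037,0],"turn": [0,0,3.8]}]}}

```text
time: 5.25
tool_pos: [0.5186, -0.1619, 0.0866]
tool_rot: [1.566, 0.321, 0.014]
contact_force: [0.0, 0.4, 0.1]
opening: 0.0001
```

```bash
python3 - <<'E'
from st import *
for th in (-.25,-.2,-.15,-.1): print(th,*rel(p0,R0,*pushpose(th)))
from snap import *
snap("scene","6",(200,140,296,212),8)
E
```

```text
5.25 [-1.05   0.87   2.556  2.139  1.396 -1.826] [ 0.5186 -0.1619  0.0866] [0.03 0.38 0.1 ] alpha 1.25
-0.25 [ 0.0081 -0.0003 -0.    ] [0.2 0.1 0. ]
-0.2 [ 0.0103  0.0004 -0.    ] [ 0.2  0.1 -1.3]
-0.15 [ 0.0126  0.001  -0.    ] [ 0.2  0.1 -2.6]
-0.1 [ 0.015   0.0015 -0.    ] [ 0.2  0.2 -3.9]
```

View pics/scene6.png

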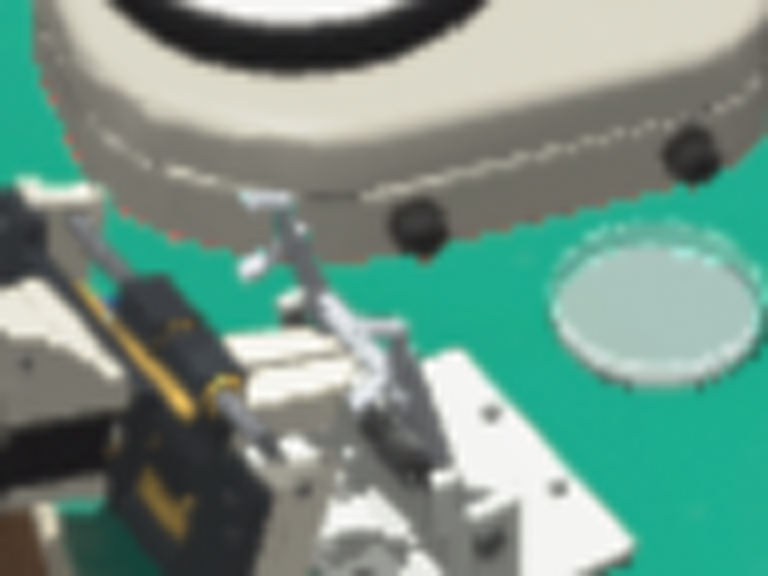

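Emit:
{"fn": "move_arm", "kwargs": {"deltas": [{"dp": [0.004,0,0],"turn": [0,0,0]},{"dp": [0.0065,0,0],"turn": [0,0,0]},{"dp": [0.0085,0,0],"turn": [0,0,0]},{"dp": [0.0085,0,0],"turn": [0,0,0]}]}}

```text
time: 5.7
tool_pos: [0.5265, -0.1621, 0.0835]
tool_rot: [1.569, 0.321, 0.013]
contact_force: [-9.6, -2.4, 5.6]
opening: 0.0004
```

```bash
python3 - <<'E'
from st import *
for th in (-.25,-.2,-.15,-.1): print(th,*rel(p0,R0,*pushpose(th)))
E
```

```text
5.7 [-1.022  0.872  2.538  2.165  1.395 -1.807] [ 0.5265 -0.1621  0.0835] [-9.59 -2.39  5.57] alpha 1.25
-0.25 [-0.0003  0.0001 -0.0004] [ 0.   0.2 -0. ]
-0.2 [ 0.0019  0.0009 -0.0004] [ 0.   0.2 -1.3]
-0.15 [ 0.0042  0.0015 -0.0004] [ 0.   0.2 -2.6]
-0.1 [ 0.0065  0.002  -0.0004] [ 0.   0.2 -3.9]
```

Emit:
{"fn": "move_arm", "kwargs": {"deltas": [{"dp": [0.001,0.0008,-0.0002],"turn": [0,0,-0.6]},{"dp": [0.0019,0.0012,-0.0004],"turn": [0,0,-1.3]}]}}

```text
time: 5.9
tool_pos: [0.5282, -0.162, 0.0835]
tool_rot: [1.57, 0.345, 0.012]
contact_force: [-10.3, -2.5, 3.0]
opening: 0.0001
```

```bash
python3 - <<'E'
from st import *
for th in (-.2,-.15,-.1,-.05,0): print(th,*rel(p0,R0,*pushpose(th)))
E
```

```text
5.9 [-1.005  0.835  2.532  2.18   1.349 -1.767] [ 0.5282 -0.162   0.0835] [-10.28  -2.54   2.97] alpha 1.225
-0.2 [ 0.0003  0.0004 -0.0003] [-0.   0.3  0.1]
-0.15 [ 0.0025  0.0011 -0.0003] [-0.   0.3 -1.2]
-0.1 [ 0.0048  0.0016 -0.0003] [-0.   0.3 -2.5]
-0.05 [ 0.0072  0.002  -0.0003] [-0.   0.3 -3.8]
0 [ 0.0096  0.0023 -0.0003] [-0.1  0.3 -5.1]
```

Emit:
{"fn": "move_arm", "kwargs": {"deltas": [{"dp": [0.0012,0.0007,0],"turn": [0,0,-0.6]},{"dp": [0.0023,0.0013,0],"turn": [0,0,-1.2]},{"dp": [0.0035,0.0016,0],"turn": [0,0,-1.8]},{"dp": [0.0046,0.002,0],"turn": [0,0,-2.5]}]}}

```text
time: 6.3
tool_pos: [0.5331, -0.1619, 0.0835]
tool_rot: [1.57, 0.39, 0.012]
contact_force: [-10.0, -2.2, 2.6]
opening: 0.0003
```

```bash
python3 - <<'E'
from st import *
for th in np.arange(-.1,.35,.05): print(th.round(2),*rel(p0,R0,*pushpose(th)))
E
```

```text
6.3 [-0.969  0.767  2.511  2.201  1.259 -1.69 ] [ 0.5331 -0.1619  0.0835] [-10.    -2.19   2.59] alpha 1.181
-0.1 [ 0.0002 -0.     -0.0003] [-0.   0.3  0.1]
-0.05 [ 0.0026  0.0005 -0.0003] [-0.   0.3 -1.2]
0.0 [ 0.005   0.0009 -0.0003] [-0.   0.3 -2.5]
0.05 [ 0.0074  0.0012 -0.0003] [-0.1  0.3 -3.8]
0.1 [ 0.0098  0.0013 -0.0003] [-0.1  0.3 -5.1]
0.15 [ 0.0123  0.0014 -0.0003] [-0.1  0.3 -6.4]
0.2 [ 0.0148  0.0013 -0.0003] [-0.1  0.3 -7.8]
0.25 [ 0.0173  0.001  -0.0003] [-0.1  0.3 -9.1]
0.3 [ 0.0198  0.0007 -0.0003] [ -0.1   0.3 -10.4]
```

Tracking is good at about 10.6 N. Continue along the arc to θ≈0.1.

Emit:
{"fn": "move_arm", "kwargs": {"deltas": [{"dp": [0.0013,0.0003,0],"turn": [0,0,-0.6]},{"dp": [0.0026,0.0006,0],"turn": [0,0,-1.2]},{"dp": [0.0038,0.0009,0],"turn": [0,0,-1.9]},{"dp": [0.005,0.0011,0],"turn": [0,0,-2.5]},{"dp": [0.0062,0.0013,0],"turn": [0,0,-3.2]},{"dp": [0.0074,0.0014,0],"turn": [0,0,-3.8]},{"dp": [0.0086,0.0015,0],"turn": [0,0,-4.5]},{"dp": [0.0098,0.0015,0],"turn": [0,0,-5.1]}]}}

```text
time: 7.1
tool_pos: [0.5429, -0.1617, 0.0816]
tool_rot: [1.569, 0.478, 0.012]
contact_force: [-8.6, -1.7, 4.9]
opening: 0.0005
```

```bash
python3 - <<'E'
from st import *
for th in np.arange(.1,.5,.05): print(th.round(2),*rel(p0,R0,*pushpose(th)))
E
```

```text
7.1 [-0.898  0.654  2.459  2.219  1.075 -1.546] [ 0.5429 -0.1617  0.0816] [-8.55 -1.75  4.89] alpha 1.093
0.1 [ 0.0001 -0.0006 -0.0002] [-0.   0.3 -0.1]
0.15 [ 0.0025 -0.0004 -0.0002] [-0.   0.3 -1.4]
0.2 [ 0.005  -0.0002 -0.0003] [-0.   0.3 -2.7]
0.25 [ 0.0075 -0.0002 -0.0003] [-0.   0.3 -4. ]
0.3 [ 0.0101 -0.0004 -0.0003] [-0.   0.3 -5.3]
0.35 [ 0.0125 -0.0009 -0.0003] [-0.   0.3 -7.1]
0.4 [ 0.015  -0.0016 -0.0003] [-0.   0.3 -8.9]
0.45 [ 0.0174 -0.0024 -0.0003] [ -0.1   0.3 -10.7]
```

Emit:
{"fn": "move_arm", "kwargs": {"deltas": [{"dp": [0.0013,-0.0003,0],"turn": [0,0,-0.7]},{"dp": [0.0025,-0.0004,0],"turn": [0,0,-1.4]},{"dp": [0.0038,-0.0003,0],"turn": [0,0,-2]},{"dp": [0.005,-0.0002,0],"turn": [0,0,-2.7]},{"dp": [0.0063,-0.0002,0],"turn": [0,0,-3.4]},{"dp": [0.0075,-0.0002,0],"turn": [0,0,-4]},{"dp": [0.0088,-0.0003,0],"turn": [0,0,-4.7]},{"dp": [0.0101,-0.0004,0],"turn": [0,0,-5.3]}]}}

```text
time: 7.9
tool_pos: [0.5523, -0.1616, 0.0774]
tool_rot: [1.568, 0.568, 0.012]
contact_force: [-6.1, -0.9, 6.8]
opening: 0.0005
```

```bash
python3 - <<'E'
from st import *
for th in np.arange(.3,.75,.05): print(th.round(2),*rel(p0,R0,*pushpose(th)))
E
```

```text
7.9 [-0.83   0.569  2.396  2.201  0.891 -1.404] [ 0.5523 -0.1616  0.0774] [-6.12 -0.95  6.84] alpha 1.002
0.3 [-0.0001 -0.001  -0.0003] [ 0.   0.2 -0.1]
0.35 [ 0.0024 -0.0013 -0.0003] [ 0.   0.2 -1.9]
0.4 [ 0.0049 -0.0017 -0.0003] [-0.   0.2 -3.7]
0.45 [ 0.0074 -0.0023 -0.0003] [-0.   0.2 -5.5]
0.5 [ 0.0098 -0.003  -0.0003] [-0.   0.2 -7.3]
0.55 [ 0.0123 -0.0038 -0.0003] [-0.   0.2 -9.1]
0.6 [ 0.0147 -0.0047 -0.0003] [ -0.    0.2 -10.9]
0.65 [ 0.0171 -0.0058 -0.0003] [ -0.    0.2 -12.7]
0.7 [ 0.0195 -0.007  -0.0003] [ -0.    0.2 -14.5]
```

Emit:
{"fn": "move_arm", "kwargs": {"deltas": [{"dp": [0.0012,-0.0001,0],"turn": [0,0,-0.9]},{"dp": [0.0024,-0.0003,0],"turn": [0,0,-1.9]},{"dp": [0.0037,-0.0005,0],"turn": [0,0,-2.8]},{"dp": [0.0049,-0.0007,0],"turn": [0,0,-3.7]},{"dp": [0.0061,-0.001,0],"turn": [0,0,-4.6]},{"dp": [0.0074,-0.0013,0],"turn": [0,0,-5.5]},{"dp": [0.0086,-0.0016,0],"turn": [0,0,-6.4]},{"dp": [0.0098,-0.002,0],"turn": [0,0,-7.3]}]}}

```text
time: 8.7
tool_pos: [0.5597, -0.1615, 0.0705]
tool_rot: [1.568, 0.695, 0.012]
contact_force: [-3.2, -1.7, 5.8]
opening: 0.0006
```

```bash
python3 - <<'E'
from st import *
for th in np.arange(.5,.95,.05): print(th.round(2),*rel(p0,R0,*pushpose(th)))
E
```

```text
8.7 [-0.75   0.49   2.305  2.092  0.658 -1.18 ] [ 0.5597 -0.1615  0.0705] [-3.23 -1.71  5.79] alpha 0.875
0.5 [ 0.     -0.0012 -0.0003] [-0.   0.2 -0. ]
0.55 [ 0.0026 -0.0017 -0.0003] [-0.   0.2 -1.8]
0.6 [ 0.0051 -0.0023 -0.0003] [-0.   0.2 -3.6]
0.65 [ 0.0076 -0.0031 -0.0003] [-0.   0.2 -5.4]
0.7 [ 0.0101 -0.004  -0.0003] [-0.   0.2 -7.2]
0.75 [ 0.0126 -0.005  -0.0003] [-0.   0.2 -9. ]
0.8 [ 0.015  -0.0062 -0.0004] [ -0.    0.2 -10.8]
0.85 [ 0.0174 -0.0074 -0.0004] [ -0.    0.2 -12.6]
0.9 [ 0.0197 -0.0088 -0.0004] [ -0.    0.2 -14.3]
```

```bash
sed -i 's/^def alph.*/def alph(th): return np.interp(th,[-.25,.3,.7,.8,1.5],[1.25,1.0,.80,.78,.78])/' h.py; python3 - <<'E'
from st import *
for th in np.arange(.5,1.2,.05): print(th.round(2),*rel(p0,R0,*pushpose(th)))
E
```

```text
8.7 [-0.75   0.49   2.305  2.092  0.658 -1.18 ] [ 0.5597 -0.1615  0.0705] [-3.23 -1.71  5.79] alpha 0.875
0.5 [ 0.0002 -0.0004 -0.0003] [0.  0.2 1.4]
0.55 [ 0.0027 -0.0008 -0.0003] [-0.   0.2 -0. ]
0.6 [ 0.0053 -0.0012 -0.0003] [-0.   0.2 -1.4]
0.65 [ 0.0079 -0.0018 -0.0003] [-0.   0.2 -2.9]
0.7 [ 0.0105 -0.0025 -0.0003] [-0.   0.2 -4.3]
0.75 [ 0.0132 -0.0029 -0.0003] [-0.   0.2 -4.9]
0.8 [ 0.0158 -0.0034 -0.0004] [-0.   0.2 -5.5]
0.85 [ 0.0186 -0.0037 -0.0004] [-0.   0.2 -5.5]
0.9 [ 0.0213 -0.0042 -0.0004] [-0.   0.2 -5.5]
0.95 [ 0.024  -0.0049 -0.0004] [-0.   0.2 -5.5]
1.0 [ 0.0266 -0.0056 -0.0004] [-0.   0.2 -5.5]
1.05 [ 0.0292 -0.0065 -0.0004] [-0.   0.2 -5.5]
1.1 [ 0.0318 -0.0075 -0.0004] [-0.   0.2 -5.5]
1.15 [ 0.0343 -0.0087 -0.0004] [-0.   0.2 -5.5]
```

Emit:
{"fn": "move_arm", "kwargs": {"deltas": [{"dp": [0.0014,-0.0002,0],"turn": [0,0,-0.5]},{"dp": [0.0027,-0.0004,0],"turn": [0,0,-1]},{"dp": [0.004,-0.0006,0],"turn": [0,0,-1.5]},{"dp": [0.0053,-0.0009,0],"turn": [0,0,-2]},{"dp": [0.0066,-0.0012,0],"turn": [0,0,-3]},{"dp": [0.0079,-0.0016,0],"turn": [0,0,-3.5]}]}}

```text
time: 9.3
tool_pos: [0.5651, -0.1612, 0.0645]
tool_rot: [1.567, 0.756, 0.012]
contact_force: [-1.1, -0.8, 6.7]
opening: 0.0005
```

```bash
python3 - <<'E'
from st import *
for th in np.arange(.6,1.2,.05): print(th.round(2),*rel(p0,R0,*pushpose(th)))
E
```

```text
9.3 [-0.71   0.475  2.255  2.009  0.56  -1.053] [ 0.5651 -0.1612  0.0645] [-1.08 -0.81  6.69] alpha 0.815
0.6 [-0.0027 -0.0002 -0.0001] [0.  0.2 2. ]
0.65 [-0.0001 -0.0006 -0.0001] [0.  0.2 0.6]
0.7 [ 0.0025 -0.0012 -0.0001] [ 0.   0.2 -0.9]
0.75 [ 0.0052 -0.0014 -0.0001] [ 0.   0.2 -1.4]
0.8 [ 0.0079 -0.0017 -0.0002] [ 0.   0.2 -2. ]
0.85 [ 0.0107 -0.0019 -0.0002] [ 0.   0.2 -2. ]
0.9 [ 0.0134 -0.0023 -0.0002] [ 0.   0.2 -2. ]
0.95 [ 0.0161 -0.0027 -0.0002] [ 0.   0.2 -2. ]
1.0 [ 0.0188 -0.0033 -0.0002] [ 0.   0.2 -2. ]
1.05 [ 0.0214 -0.004  -0.0002] [ 0.   0.2 -2. ]
1.1 [ 0.024  -0.0049 -0.0002] [ 0.   0.2 -2. ]
1.15 [ 0.0266 -0.0059 -0.0002] [ 0.   0.2 -2. ]
```

Emit:
{"fn": "move_arm", "kwargs": {"deltas": [{"dp": [0.0013,-0.0002,0],"turn": [0,0,-0.3]},{"dp": [0.0025,-0.0004,0],"turn": [0,0,-0.6]},{"dp": [0.0039,-0.0006,0],"turn": [0,0,-0.9]},{"dp": [0.0052,-0.0008,0],"turn": [0,0,-1.2]},{"dp": [0.0065,-0.001,0],"turn": [0,0,-1.5]},{"dp": [0.0079,-0.0012,0],"turn": [0,0,-1.8]}]}}

```text
time: 9.9
tool_pos: [0.5697, -0.161, 0.0576]
tool_rot: [1.568, 0.788, 0.013]
contact_force: [-0.4, -0.4, 5.7]
opening: 0.0006
```

```bash
python3 - <<'E'
from st import *
for th in np.arange(.75,1.3,.05): print(th.round(2),*rel(p0,R0,*pushpose(th)))
E
```

```text
9.9 [-0.687  0.481  2.225  1.967  0.514 -0.989] [ 0.5697 -0.161   0.0576] [-0.41 -0.37  5.67] alpha 0.782
0.75 [-0.0028  0.0004  0.    ] [0.  0.2 0.4]
0.8 [-0.0001  0.0001  0.    ] [ 0.   0.2 -0.1]
0.85 [0.0026 0.     0.    ] [ 0.   0.2 -0.1]
0.9 [ 0.0054 -0.0002  0.    ] [ 0.   0.2 -0.1]
0.95 [ 0.0081 -0.0006  0.    ] [ 0.   0.2 -0.1]
1.0 [ 0.0108 -0.0011 -0.    ] [ 0.   0.2 -0.1]
1.05 [ 0.0135 -0.0017 -0.    ] [ 0.   0.2 -0.1]
1.1 [ 0.0161 -0.0025 -0.    ] [ 0.   0.2 -0.1]
1.15 [ 0.0187 -0.0034 -0.    ] [ 0.   0.2 -0.1]
1.2 [ 0.0213 -0.0045 -0.    ] [ 0.   0.2 -0.1]
1.25 [ 0.0237 -0.0056 -0.    ] [ 0.   0.2 -0.1]
```

Emit:
{"fn": "move_arm", "kwargs": {"deltas": [{"dp": [0.0013,0,0],"turn": [0,0,0]},{"dp": [0.0027,0,0],"turn": [0,0,0]},{"dp": [0.004,-0.0001,0],"turn": [0,0,0]},{"dp": [0.0054,-0.0002,0],"turn": [0,0,0]},{"dp": [0.0068,-0.0003,0],"turn": [0,0,0]}]}}

```text
time: 10.4
tool_pos: [0.5737, -0.1608, 0.0516]
tool_rot: [1.568, 0.79, 0.013]
contact_force: [-1.1, 0.6, 4.2]
opening: 0.0007
```

Emit:
{"fn": "move_arm", "kwargs": {"deltas": [{"dp": [0.0013,-0.0001,0],"turn": [0,0,0]},{"dp": [0.0027,-0.0004,0],"turn": [0,0,0]},{"dp": [0.004,-0.0007,0],"turn": [0,0,0]},{"dp": [0.0053,-0.001,0],"turn": [0,0,0]}]}}

```text
time: 10.8
tool_pos: [0.5767, -0.1609, 0.0472]
tool_rot: [1.568, 0.79, 0.013]
contact_force: [0.1, -0.1, 1.9]
opening: 0.0001
```

```bash
python3 - <<'E'
from st import *
for th in np.arange(.95,1.5,.05): print(th.round(2),*rel(p0,R0,*pushpose(th)))
from snap import *
snap("scene","7",(200,140,296,212),8)
E
```

```text
10.8 [-0.673  0.512  2.214  2.014  0.516 -1.029] [ 0.5767 -0.1609  0.0472] [ 0.12 -0.12  1.94] alpha 0.781
0.95 [-0.0042  0.0017  0.    ] [ 0.   0.2 -0.1]
1.0 [-0.0015  0.0012  0.    ] [ 0.   0.2 -0.1]
1.05 [0.0012 0.0006 0.    ] [ 0.   0.2 -0.1]
1.1 [ 0.0038 -0.0002  0.    ] [ 0.   0.2 -0.1]
1.15 [ 0.0064 -0.0011  0.    ] [ 0.   0.2 -0.1]
1.2 [ 0.009  -0.0021 -0.    ] [ 0.   0.2 -0.1]
1.25 [ 0.0115 -0.0033 -0.    ] [ 0.   0.2 -0.1]
1.3 [ 0.0139 -0.0046 -0.    ] [ 0.   0.2 -0.1]
1.35 [ 0.0162 -0.006  -0.    ] [ 0.   0.2 -0.1]
1.4 [ 0.0185 -0.0075 -0.    ] [ 0.   0.2 -0.1]
1.45 [ 0.0208 -0.0091 -0.    ] [ 0.   0.2 -0.1]
```

View pics/scene7.png

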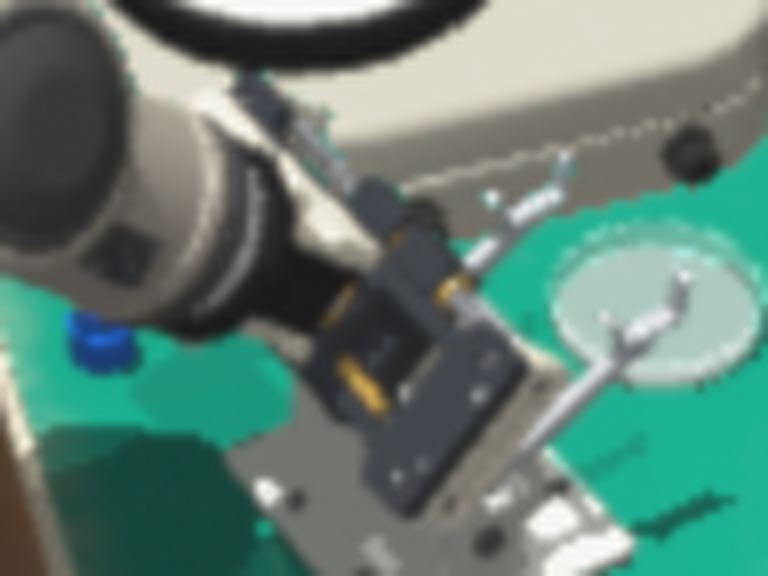

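Emit:
{"fn": "move_arm", "kwargs": {"deltas": [{"dp": [0.0013,-0.0003,0],"turn": [0,0,0]},{"dp": [0.0026,-0.0006,0],"turn": [0,0,0]}]}}

```text
time: 11.05
tool_pos: [0.5781, -0.1608, 0.045]
tool_rot: [1.568, 0.79, 0.013]
contact_force: [-0.9, 0.0, 1.6]
opening: 0.0002
```

```bash
python3 - <<'E'
from st import *
from snap import *
snap("scene","8",(200,140,296,212),8)
i,p,d=snap("top","8",(190,150,290,250),6)
E
```

```text
11.05 [-0.671  0.519  2.212  2.025  0.517 -1.039] [ 0.5781 -0.1608  0.045 ] [-0.92  0.04  1.63] alpha 0.781
```

View pics/scene8.png

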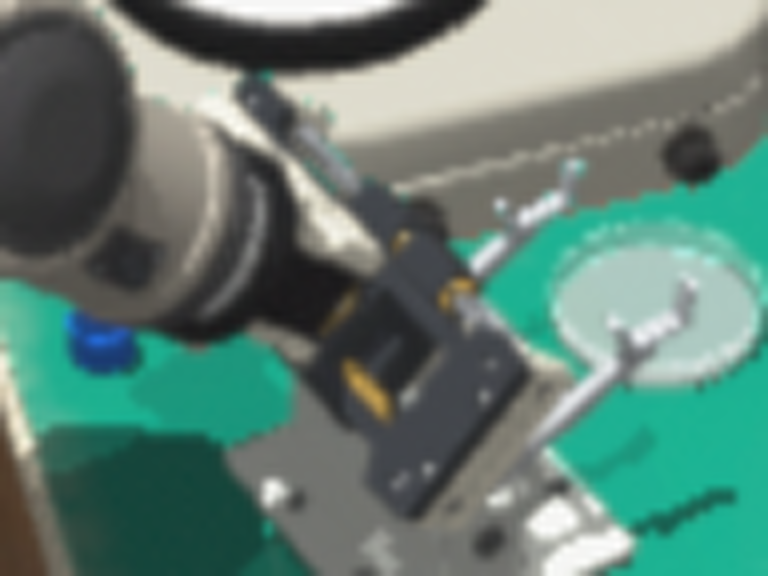

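View pics/top8.png

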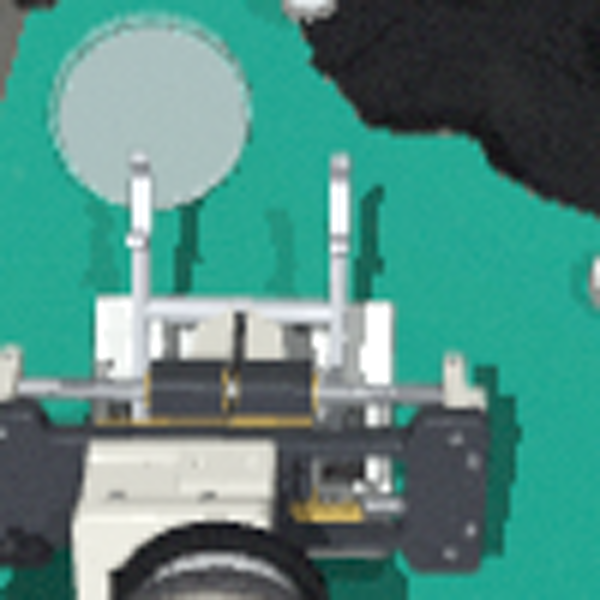

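Emit:
{"fn": "move_arm", "kwargs": {"deltas": [{"dp": [0.0013,-0.0004,0],"turn": [0,0,0]},{"dp": [0.0026,-0.0009,0],"turn": [0,0,0]}]}}

```text
time: 11.35
tool_pos: [0.5793, -0.1609, 0.0426]
tool_rot: [1.567, 0.79, 0.013]
contact_force: [0.8, 0.7, 1.0]
opening: 0.0007
```

```bash
cat > th.py <<'E'
from snap import *
def theta(tag):
    i,p,d=snap("top",tag,(190,150,290,250),6)
    v,u=np.mgrid[0:384,0:512]
    P=np.stack([(u-i['cx'])/i['fx']*d,(v-i['cy'])/i['fy']*d,d],-1)-i['t']
    P=P@i['R']
    for y in (-.122,-.202):
        m=(abs(P[...,1]-y)<.006)&(P[...,0]>.565)&(P[...,0]<.66)&(P[...,2]>.03)&(d>0)
        q=P[m]; q=q[np.argsort(q[:,0])]; print(y,[(round(a,3),round(c,3)) for a,_,c in q[::4]])
E
python3 - <<'E'
from st import *
from th import theta
theta("9")
E
```

```text
11.35 [-0.669  0.526  2.21   2.037  0.519 -1.051] [ 0.5793 -0.1609  0.0426] [0.81 0.73 1.  ] alpha 0.781
-0.122 [(np.float64(0.565), np.float64(0.067)), (np.float64(0.569), np.float64(0.075)), (np.float64(0.571), np.float64(0.076)), (np.float64(0.573), np.float64(0.076)), (np.float64(0.578), np.float64(0.078)), (np.float64(0.58), np.float64(0.102)), (np.float64(0.581), np.float64(0.1)), (np.float64(0.582), np.float64(0.081)), (np.float64(0.586), np.float64(0.097)), (np.float64(0.591), np.float64(0.087)), (np.float64(0.594), np.float64(0.085)), (np.float64(0.598), np.float64(0.088)), (np.float64(0.601), np.float64(0.086)), (np.float64(0.603), np.float64(0.088)), (np.float64(0.608), np.float64(0.089)), (np.float64(0.61), np.float64(0.089)), (np.float64(0.612), np.float64(0.092)), (np.float64(0.614), np.float64(0.104)), (np.float64(0.616), np.float64(0.106))]
-0.202 [(np.float64(0.566), np.float64(0.074)), (np.float64(0.569), np.float64(0.075)), (np.float64(0.572), np.float64(0.073)), (np.float64(0.576), np.float64(0.078)), (np.float64(0.578), np.float64(0.079)), (np.float64(0.581), np.float64(0.101)), (np.float64(0.583), np.float64(0.08)), (np.float64(0.584), np.float64(0.083)), (np.float64(0.586), np.float64(0.097)), (np.float64(0.593), np.float64(0.089)), (np.float64(0.596), np.float64(0.087)), (np.float64(0.599), np.float64(0.084)), (np.float64(0.603), np.float64(0.09)), (np.float64(0.606), np.float64(0.087)), (np.float64(0.608), np.float64(0.088)), (np.float64(0.612), np.float64(0.095)), (np.float64(0.613), np.float64(0.098)), (np.float64(0.615), np.float64(0.099))]
```

Emit:
{"fn": "move_arm", "kwargs": {"deltas": [{"dp": [0.0013,-0.0005,0],"turn": [0,0,0]},{"dp": [0.0026,-0.001,0],"turn": [0,0,0]}]}}

```text
time: 11.6
tool_pos: [0.5805, -0.1609, 0.04]
tool_rot: [1.567, 0.79, 0.012]
contact_force: [-0.3, 0.8, -0.1]
opening: 0.0005
```

```bash
python3 - <<'E'
from st import *
from th import theta
theta("10")
E
```

```text
11.6 [-0.667  0.534  2.209  2.048  0.521 -1.062] [ 0.5805 -0.1609  0.04  ] [-0.33  0.82 -0.08] alpha 0.781
-0.122 [(np.float64(0.566), np.float64(0.067)), (np.float64(0.567), np.float64(0.071)), (np.float64(0.572), np.float64(0.072)), (np.float64(0.574), np.float64(0.072)), (np.float64(0.577), np.float64(0.071)), (np.float64(0.581), np.float64(0.077)), (np.float64(0.583), np.float64(0.076)), (np.float64(0.585), np.float64(0.078)), (np.float64(0.586), np.float64(0.076)), (np.float64(0.592), np.float64(0.083)), (np.float64(0.597), np.float64(0.083)), (np.float64(0.599), np.float64(0.083)), (np.float64(0.602), np.float64(0.083)), (np.float64(0.607), np.float64(0.083)), (np.float64(0.61), np.float64(0.082)), (np.float64(0.613), np.float64(0.08)), (np.float64(0.614), np.float64(0.092)), (np.float64(0.616), np.float64(0.096)), (np.float64(0.618), np.float64(0.097))]
-0.202 [(np.float64(0.565), np.float64(0.068)), (np.float64(0.569), np.float64(0.074)), (np.float64(0.572), np.float64(0.072)), (np.float64(0.575), np.float64(0.07)), (np.float64(0.579), np.float64(0.074)), (np.float64(0.581), np.float64(0.075)), (np.float64(0.584), np.float64(0.075)), (np.float64(0.585), np.float64(0.104)), (np.float64(0.586), np.float64(0.097)), (np.float64(0.591), np.float64(0.088)), (np.float64(0.596), np.float64(0.087)), (np.float64(0.599), np.float64(0.084)), (np.float64(0.603), np.float64(0.08)), (np.float64(0.606), np.float64(0.085)), (np.float64(0.61), np.float64(0.083)), (np.float64(0.612), np.float64(0.082)), (np.float64(0.615), np.float64(0.091)), (np.float64(0.617), np.float64(0.094)), (np.float64(0.62), np.float64(0.102))]
```

View pics/top10.png

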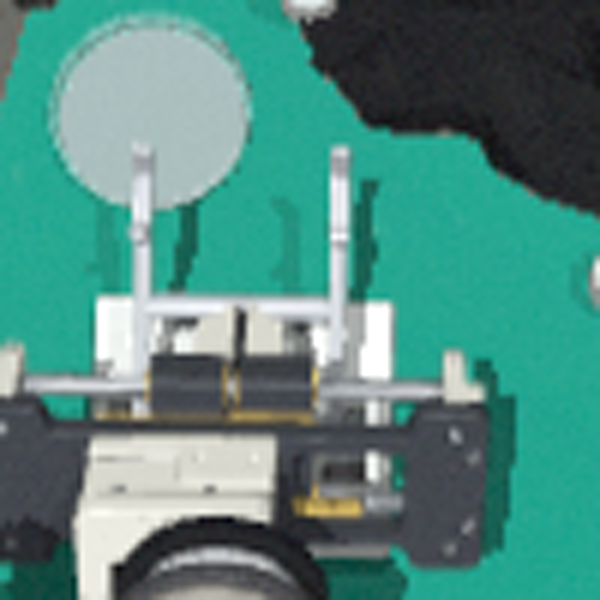

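Emit:
{"fn": "move_arm", "kwargs": {"deltas": [{"dp": [0,0,0],"turn": [0,0,0]},{"dp": [0,0,0],"turn": [0,0,0]},{"dp": [0,0,0],"turn": [0,0,0]}]}}

```text
time: 11.95
tool_pos: [0.5804, -0.1609, 0.0401]
tool_rot: [1.568, 0.79, 0.013]
contact_force: [-0.0, 0.4, -0.5]
opening: 0.0005
```

```bash
python3 - <<'E'
from st import *
from th import theta
theta("11")
E
```

```text
11.95 [-0.667  0.534  2.209  2.048  0.521 -1.062] [ 0.5804 -0.1609  0.0401] [-0.01  0.39 -0.47] alpha 0.781
-0.122 [(np.float64(0.565), np.float64(0.068)), (np.float64(0.567), np.float64(0.069)), (np.float64(0.572), np.float64(0.073)), (np.float64(0.574), np.float64(0.074)), (np.float64(0.577), np.float64(0.073)), (np.float64(0.58), np.float64(0.078)), (np.float64(0.583), np.float64(0.077)), (np.float64(0.584), np.float64(0.096)), (np.float64(0.586), np.float64(0.098)), (np.float64(0.591), np.float64(0.085)), (np.float64(0.594), np.float64(0.083)), (np.float64(0.599), np.float64(0.085)), (np.float64(0.602), np.float64(0.083)), (np.float64(0.604), np.float64(0.083)), (np.float64(0.607), np.float64(0.084)), (np.float64(0.612), np.float64(0.084)), (np.float64(0.614), np.float64(0.086)), (np.float64(0.615), np.float64(0.089)), (np.float64(0.618), np.float64(0.099)), (np.float64(0.62), np.float64(0.099))]
-0.202 [(np.float64(0.565), np.float64(0.068)), (np.float64(0.569), np.float64(0.072)), (np.float64(0.572), np.float64(0.069)), (np.float64(0.575), np.float64(0.07)), (np.float64(0.578), np.float64(0.078)), (np.float64(0.581), np.float64(0.077)), (np.float64(0.584), np.float64(0.076)), (np.float64(0.585), np.float64(0.08)), (np.float64(0.586), np.float64(0.098)), (np.float64(0.591), np.float64(0.087)), (np.float64(0.596), np.float64(0.086)), (np.float64(0.6), np.float64(0.082)), (np.float64(0.603), np.float64(0.08)), (np.float64(0.607), np.float64(0.085)), (np.float64(0.61), np.float64(0.082)), (np.float64(0.612), np.float64(0.082)), (np.float64(0.615), np.float64(0.09)), (np.float64(0.617), np.float64(0.094)), (np.float64(0.62), np.float64(0.099))]
```

View pics/top11.png

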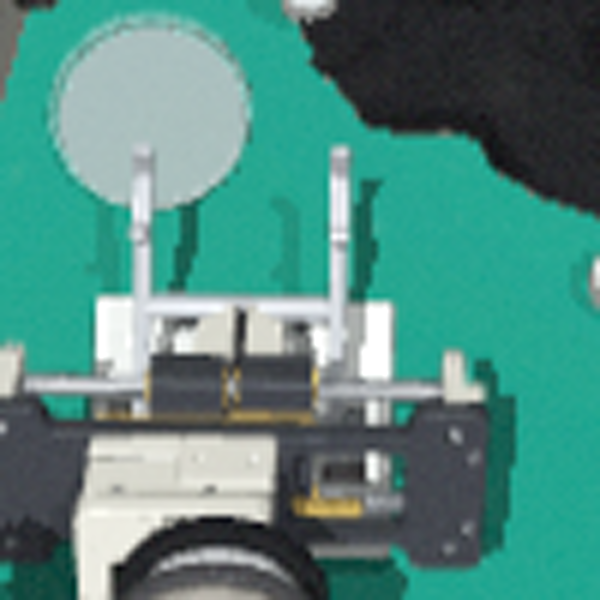

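Emit:
{"fn": "move_arm", "kwargs": {"deltas": [{"dp": [-0.002,0,0],"turn": [0,0,0]},{"dp": [-0.004,0,0],"turn": [0,0,0]},{"dp": [-0.004,0,0],"turn": [0,0,0]}]}}

```text
time: 12.3
tool_pos: [0.5775, -0.1609, 0.0433]
tool_rot: [1.567, 0.789, 0.012]
contact_force: [-0.2, 0.0, 0.1]
opening: 0.0007
```

```bash
python3 - <<'E'
from st import *
from th import theta
theta("12")
a,b=np.load("pics/top12.npz")['p'].astype(int),np.load("pics/top11.npz")['p'].astype(int)
D=abs(a-b).sum(-1); print(D[170:206,205:255].mean(), D[200:250,190:300].mean())
E
```

```text
12.3 [-0.672  0.524  2.214  2.035  0.521 -1.052] [ 0.5775 -0.1609  0.0433] [-0.21  0.04  0.14] alpha 0.781
-0.122 [(np.float64(0.566), np.float64(0.077)), (np.float64(0.568), np.float64(0.076)), (np.float64(0.571), np.float64(0.077)), (np.float64(0.575), np.float64(0.08)), (np.float64(0.578), np.float64(0.08)), (np.float64(0.579), np.float64(0.106)), (np.float64(0.581), np.float64(0.101)), (np.float64(0.582), np.float64(0.104)), (np.float64(0.587), np.float64(0.093)), (np.float64(0.59), np.float64(0.091)), (np.float64(0.592), np.float64(0.091)), (np.float64(0.597), np.float64(0.09)), (np.float64(0.6), np.float64(0.091)), (np.float64(0.603), np.float64(0.09)), (np.float64(0.607), np.float64(0.094)), (np.float64(0.609), np.float64(0.096)), (np.float64(0.61), np.float64(0.099)), (np.float64(0.613), np.float64(0.109)), (np.float64(0.616), np.float64(0.107))]
-0.202 [(np.float64(0.566), np.float64(0.078)), (np.float64(0.568), np.float64(0.077)), (np.float64(0.571), np.float64(0.076)), (np.float64(0.575), np.float64(0.079)), (np.float64(0.578), np.float64(0.08)), (np.float64(0.58), np.float64(0.081)), (np.float64(0.582), np.float64(0.084)), (np.float64(0.582), np.float64(0.104)), (np.float64(0.587), np.float64(0.095)), (np.float64(0.593), np.float64(0.09)), (np.float64(0.595), np.float64(0.091)), (np.float64(0.598), np.float64(0.089)), (np.float64(0.602), np.float64(0.091)), (np.float64(0.605), np.float64(0.09)), (np.float64(0.607), np.float64(0.093)), (np.float64(0.61), np.float64(0.091)), (np.float64(0.612), np.float64(0.104)), (np.float64(0.616), np.float64(0.107))]
22.022777777777776 40.008
```

Emit:
{"fn": "move_arm", "kwargs": {"deltas": [{"dp": [0.002,0,0],"turn": [0,0,0]},{"dp": [0.004,0,0],"turn": [0,0,0]},{"dp": [0.0053,-0.0005,0],"turn": [0,0,0]},{"dp": [0.0066,-0.001,0],"turn": [0,0,0]}]}}

```text
time: 12.75
tool_pos: [0.5817, -0.1608, 0.0374]
tool_rot: [1.568, 0.79, 0.013]
contact_force: [0.4, -0.5, 0.3]
opening: 0.0003
```

```bash
cat > th.py <<'E'
from snap import *
def theta(tag):
    i,p,d=snap("top",tag,(190,150,290,250),6)
    v,u=np.mgrid[0:384,0:512]
    P=np.stack([(u-i['cx'])/i['fx']*d,(v-i['cy'])/i['fy']*d,d],-1)-i['t']
    P=P@i['R']
    for y in (-.122,-.202):
        m=(abs(P[...,1]-y)<.006)&(P[...,0]>.593)&(P[...,0]<.609)&(P[...,2]>.03)&(d>0)
        print(y,P[m].mean(0).round(4),'slope',np.polyfit(P[m][:,0],P[m][:,2],1)[0].round(2))
    # bar top
    m=(abs(P[...,1]+.162)<.03)&(P[...,0]>.55)&(P[...,0]<.585)&(P[...,2]>.035)&(P[...,2]<.09)&(d>0)
    print('bar max x',np.percentile(P[m][:,0],98).round(4))
E
python3 - <<'E'
from st import *
from th import theta
theta("13")
E
```

```text
12.75 [-0.665  0.542  2.207  2.06   0.524 -1.073] [ 0.5817 -0.1608  0.0374] [ 0.4  -0.45  0.3 ] alpha 0.781
-0.122 [ 0.6007 -0.1201  0.0697] slope -0.68
-0.202 [ 0.601  -0.1991  0.0693] slope -0.51
bar max x 0.5695
```

```bash
python3 - <<'E'
from snap import *
snap("scene","13",(220,140,316,212),8)
E
```

```text
(no output)
```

View pics/scene13.png

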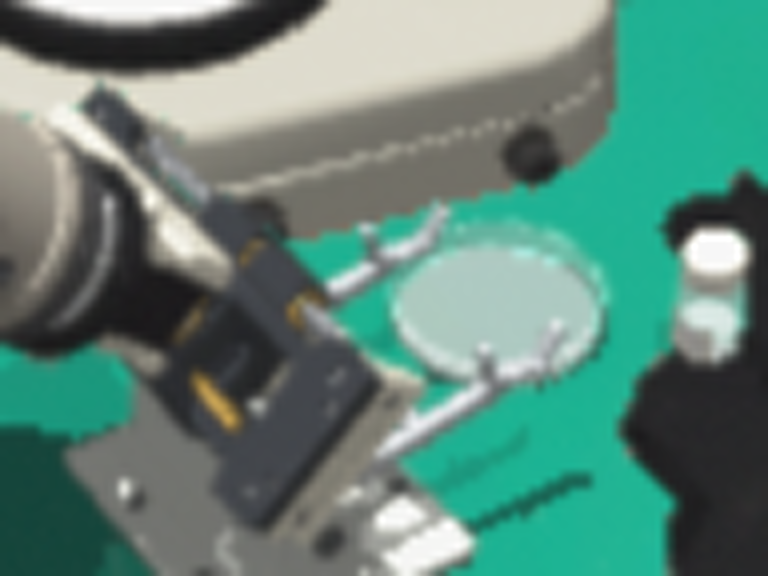

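View pics/top13.png

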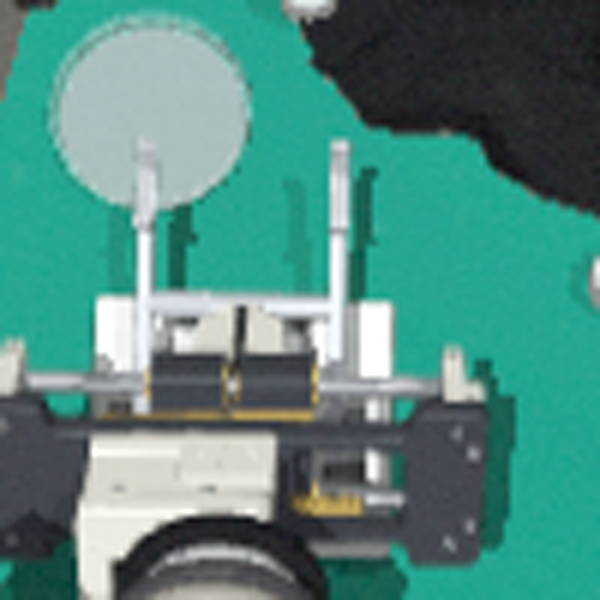

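Emit:
{"fn": "move_arm", "kwargs": {"deltas": [{"dp": [-0.01,0,0],"turn": [0,0,0]},{"dp": [-0.03,0,0],"turn": [0,0,0]},{"dp": [-0.07,0,0],"turn": [0,0,0]},{"dp": [-0.11,0,0],"turn": [0,0,0]},{"dp": [-0.14,0,0],"turn": [0,0,0]},{"dp": [-0.14,0,0],"turn": [0,0,0]}]}}

```text
time: 13.45
tool_pos: [0.4821, -0.1628, 0.1393]
tool_rot: [1.562, 0.787, 0.008]
contact_force: [0.3, -0.7, 0.6]
opening: 0.0006
```

```bash
python3 - <<'E'
from st import *
from th import theta
theta("14")
print(rel(p0,R0,np.array([.42,-.3,.28]),Rtool(0,yaw=-.0,sgn=-1)))
E
```

```text
13.45 [-0.887  0.17   2.332  1.447  0.588 -0.584] [ 0.4821 -0.1628  0.1393] [ 0.3  -0.74  0.57] alpha 0.784
-0.122 [ 0.6005 -0.12    0.069 ] slope -0.53
-0.202 [ 0.6006 -0.1993  0.0695] slope -0.6
bar max x 0.5696
(array([-0.1442,  0.0534,  0.1372]), array([  0.9,   0. , -44.9]))
```

View pics/top14.png

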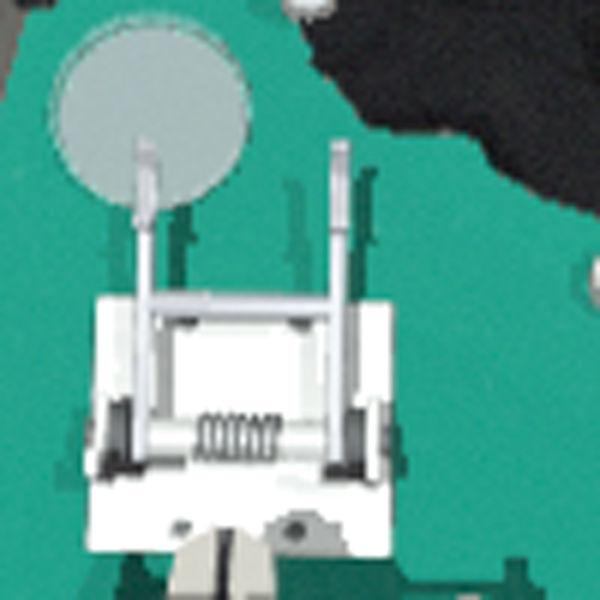

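```bash
python3 - <<'E'
from h import *
i=np.load("pics/top14.npz"); d=i['d']
v,u=np.mgrid[0:384,0:512]
P=np.stack([(u-i['cx'])/i['fx']*d,(v-i['cy'])/i['fy']*d,d],-1)-i['t']
P=P@i['R']
for y0,c0,c1 in ((-.122,211,217),(-.202,243,250)):
    print(y0)
    for row in range(170,228):
        print(row,[(round(float(P[row,c,0]),3),round(float(P[row,c,1]),3),round(float(P[row,c,2]),3)) for c in range(c0,c1) if P[row,c,2]>.03])
E
```

```text
-0.122
170 []
171 []
172 []
173 [(0.628, -0.117, 0.08), (0.628, -0.12, 0.08), (0.628, -0.122, 0.08)]
174 [(0.626, -0.117, 0.076), (0.626, -0.12, 0.078), (0.626, -0.122, 0.079)]
175 [(0.624, -0.117, 0.076), (0.624, -0.119, 0.073), (0.624, -0.122, 0.074)]
176 [(0.622, -0.117, 0.073), (0.623, -0.119, 0.07), (0.622, -0.122, 0.074)]
177 [(0.62, -0.117, 0.07), (0.62, -0.119, 0.071), (0.62, -0.122, 0.073)]
178 [(0.618, -0.117, 0.067), (0.618, -0.119, 0.069), (0.619, -0.121, 0.065)]
179 [(0.616, -0.117, 0.066), (0.617, -0.119, 0.064), (0.616, -0.122, 0.066)]
180 [(0.613, -0.117, 0.066), (0.613, -0.119, 0.067), (0.613, -0.122, 0.07)]
181 [(0.391, -0.198, 0.977), (0.611, -0.117, 0.065), (0.611, -0.119, 0.065), (0.611, -0.122, 0.065)]
182 [(0.608, -0.117, 0.065), (0.608, -0.12, 0.067), (0.608, -0.122, 0.067)]
183 [(0.606, -0.117, 0.066), (0.606, -0.12, 0.067), (0.606, -0.122, 0.067)]
184 [(0.603, -0.117, 0.067), (0.604, -0.12, 0.064), (0.603, -0.122, 0.066)]
185 [(0.601, -0.117, 0.067), (0.6, -0.12, 0.069), (0.601, -0.122, 0.065)]
186 [(0.595, -0.116, 0.081), (0.594, -0.119, 0.082), (0.594, -0.
[... 8066 characters left out ...]
), (0.51, -0.207, 0.059), (0.51, -0.209, 0.057)]
224 [(0.508, -0.195, 0.053), (0.508, -0.197, 0.049), (0.509, -0.2, 0.046), (0.508, -0.202, 0.048), (0.508, -0.205, 0.049), (0.507, -0.207, 0.057), (0.508, -0.21, 0.057)]
225 [(0.505, -0.195, 0.05), (0.506, -0.197, 0.044), (0.505, -0.2, 0.053), (0.506, -0.202, 0.048), (0.505, -0.205, 0.054), (0.505, -0.207, 0.055), (0.505, -0.21, 0.055)]
226 [(0.503, -0.195, 0.047), (0.503, -0.197, 0.048), (0.504, -0.2, 0.045), (0.504, -0.202, 0.043), (0.503, -0.205, 0.052), (0.503, -0.207, 0.056), (0.503, -0.21, 0.055)]
227 [(0.497, -0.197, 0.076), (0.497, -0.2, 0.08), (0.501, -0.202, 0.047), (0.5, -0.205, 0.052), (0.501, -0.207, 0.051), (0.501, -0.21, 0.049)]
```

Emit:
{"fn": "move_arm", "kwargs": {"deltas": [{"dp": [-0.04,0.01,0.02],"turn": [0,0,-7]},{"dp": [-0.08,0.03,0.05],"turn": [0,0,-15]},{"dp": [-0.12,0.05,0.09],"turn": [0,0,-22]},{"dp": [-0.144,0.053,0.137],"turn": [0.3,0,-30]},{"dp": [-0.144,0.053,0.137],"turn": [0.6,0,-37]},{"dp": [-0.144,0.053,0.137],"turn": [0.9,0,-45]},{"dp": [-0.144,0.053,0.137],"turn": [0.9,0,-45]},{"dp": [-0.144,0.053,0.137],"turn": [0.9,0,-45]},{"dp": [-0.144,0.053,0.137],"turn": [0.9,0,-45]}], "hand": 0.06}}

```text
time: 14.4
tool_pos: [0.4247, -0.299, 0.2748]
tool_rot: [-2.481, 1.562, 2.237]
contact_force: [0.5, 0.7, -0.2]
opening: 0.0597
```

```bash
python3 - <<'E'
from st import *
from snap import *
i,p,d=snap("wrist","15")
snap("scene","15",(120,100,376,292),3)
i,p,d=snap("top","15")
v,u=np.mgrid[0:384,0:512]
P=np.stack([(u-i['cx'])/i['fx']*d,(v-i['cy'])/i['fy']*d,d],-1)-i['t']
P=P@i['R']
ok=(d>0)
for z in np.arange(.1,.5,.05):
    m=ok&(P[...,2]>z)&(P[...,2]<z+.05)&(P[...,0]>.45)&(P[...,0]<.75)
    l=m&(P[...,1]>-.14); r=m&(P[...,1]<-.17)
    print(round(z,2),'scope min y',P[l][:,1].min() if l.any() else None, P[l][np.argmin(P[l][:,1])] if l.any() else '', 'cloth max y', P[r][np.argmax(P[r][:,1])] if r.any() else '')
E
```

```text
14.4 [-7.620e-01  2.860e-01  1.375e+00  1.000e-03  1.489e+00  8.030e-01] [ 0.4247 -0.299   0.2748] [ 0.51  0.72 -0.18] alpha -0.006
0.1 scope min y 0.016075331877105033 [0.73406978 0.01607533 0.10056419] cloth max y [ 0.74841359 -0.23131114  0.1012333 ]
0.15 scope min y 0.04031925044408246 [0.71500685 0.04031925 0.1520176 ] cloth max y [ 0.74831646 -0.24763405  0.15185306]
0.2 scope min y -0.025416732833356877 [ 0.71937973 -0.02541673  0.24038761] cloth max y [ 0.74858334 -0.3107997   0.20078563]
0.25 scope min y -0.024329778089849364 [ 0.71356842 -0.02432978  0.25308699] cloth max y [ 0.74938211 -0.34317426  0.25094837]
0.3 scope min y 0.016436169437565103 [0.66350604 0.01643617 0.30191576] cloth max y [ 0.74896382 -0.37139162  0.30590308]
0.35 scope min y 0.041038753839266355 [0.66199581 0.04103875 0.36096743] cloth max y [ 0.74922075 -0.39353042  0.35609453]
0.4 scope min y 0.04565691319186432 [0.63983762 0.04565691 0.40173739] cloth max y [ 0.45432764 -0.20522981  0.41909314]
0.45 scope min y None  cloth max y
```

View pics/wrist15.png

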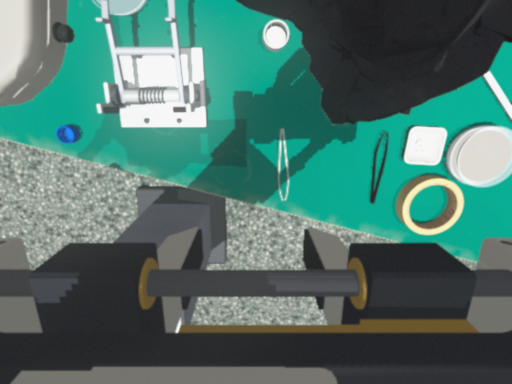

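View pics/top15.png

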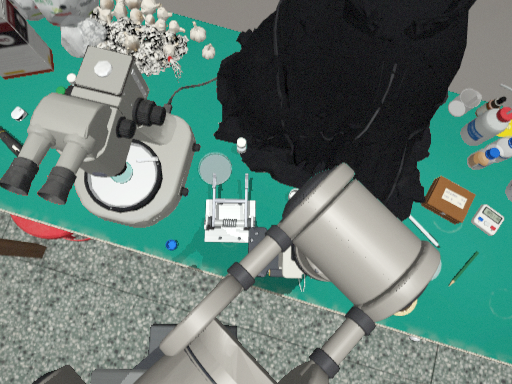

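```bash
cat > fc.py <<'E'
from h import *
def forceps(n,win,zp=.006):
    i=np.load(f"pics/{n}.npz"); p=i['p'].copy()
    hsv=cv2.cvtColor(p,cv2.COLOR_RGB2HSV)
    u0,v0,u1,v1=win; m=np.zeros(p.shape[:2],np.uint8)
    m[v0:v1,u0:u1]=((hsv[v0:v1,u0:u1,1]<90)&(hsv[v0:v1,u0:u1,2]>60)).astype(np.uint8)
    vv,uu=np.nonzero(m); X=np.array([ray(i,a,b,zp) for a,b in zip(uu,vv)])
    c,s,w=cv2.minAreaRect((X[:,:2]*1000).astype(np.float32)); print(n,len(X),'center',c,'size',s,'ang',w)
    k=np.cov(X[:,:2].T); e,V=np.linalg.eigh(k); a=V[:,1]*np.sign(V[0,1]); print('axis yaw',np.arctan2(a[1],a[0]), 'mean',X.mean(0))
    t=(X[:,:2]-X[:,:2].mean(0))@a; o=(X[:,:2]-X[:,:2].mean(0))@np.array([-a[1],a[0]])
    for lo in np.arange(-.06,.06,.01):
        q=o[(t>=lo)&(t<lo+.01)]
        if len(q): print('   ',round(lo,2),len(q),'width',(q.max()-q.min()).round(4))
E
python3 - <<'E'
from fc import *
forceps("wrist15",(262,122,300,204))
forceps("top0",(294,238,308,296))
E
```

```text
wrist15 386 center (408.6931457519531, -345.1234436035156) size (116.62964630126953, 17.78109359741211) ang 2.399772882461548
axis yaw 0.05918791918798169 mean [ 0.41173984 -0.34499588  0.006     ]
    -0.06 28 width 0.0116
    -0.05 29 width 0.0163
    -0.04 26 width 0.0164
    -0.03 30 width 0.0179
    -0.02 36 width 0.0178
    -0.01 40 width 0.0177
    0.0 36 width 0.0144
    0.01 36 width 0.0128
    0.02 36 width 0.011
    0.03 36 width 0.0094
    0.04 37 width 0.0079
    0.05 15 width 0.0061
top0 118 center (407.41156005859375, -345.7357177734375) size (117.59707641601562, 15.310202598571777) ang 0.23731516301631927
axis yaw 0.044812833263192034 mean [ 0.4073635  -0.34467191  0.006     ]
    -0.06 9 width 0.0077
    -0.05 10 width 0.0129
    -0.04 9 width 0.0152
    -0.03 10 width 0.0156
    -0.02 8 width 0.0156
    -0.01 12 width 0.0155
    0.0 9 width 0.0131
    0.01 12 width 0.0129
    0.02 12 width 0.0106
    0.03 9 width 0.0077
    0.04 10 width 0.0055
    0.05 8 width 0.0029
```

```bash
python3 - <<'E'
from st import *
R=Rtool(0,yaw=.052,sgn=-1)
print(rel(p0,R0,np.array([.4,-.346,.03]),R))
E
```

```text
14.55 [-0.766  0.28   1.383  0.002  1.487  0.801] [ 0.4217 -0.2984  0.2751] [-0.27  0.75  0.21] alpha -0.004
(array([ 0.2449, -0.0208,  0.0493]), array([-2.8, -0.4,  0.2]))
```

Emit:
{"fn": "move_arm", "kwargs": {"deltas": [{"dp": [0.0,-0.0208,0.0493],"turn": [-2.8,0,0]},{"dp": [0.05,-0.0208,0.0493],"turn": [-2.8,-0.4,0.2]},{"dp": [0.1,-0.0208,0.0493],"turn": [-2.8,-0.4,0.2]},{"dp": [0.15,-0.0208,0.0493],"turn": [-2.8,-0.4,0.2]},{"dp": [0.2,-0.0208,0.0493],"turn": [-2.8,-0.4,0.2]},{"dp": [0.245,-0.0208,0.0493],"turn": [-2.8,-0.4,0.2]},{"dp": [0.245,-0.0208,0.0493],"turn": [-2.8,-0.4,0.2]},{"dp": [0.245,-0.0208,0.0493],"turn": [-2.8,-0.4,0.2]}], "hand": 0.045}}

```text
time: 15.35
tool_pos: [0.3992, -0.348, 0.0325]
tool_rot: [-0.117, 1.568, -1.639]
contact_force: [0.1, -0.2, 0.6]
opening: 0.0451
```

```bash
python3 - <<'E'
from st import *
from snap import *
i,p,d=snap("wrist","16")
R=Rtool(0,yaw=.052,sgn=-1)
print(rel(p0,R0,np.array([.4,-.346,-.032]),R))
v,u=np.mgrid[0:384,0:512]
P=np.stack([(u-i['cx'])/i['fx']*d,(v-i['cy'])/i['fy']*d,d],-1)-i['t']
P=P@i['R']
# finger lowest pts
m=(d>0)&(d<.2)&(P[...,2]<.12); print('lowest finger z',np.percentile(P[m][:,2],[0.5,2,5]))
E
```

```text
15.35 [-0.861  0.531  1.715 -0.002  0.893  0.663] [ 0.3992 -0.348   0.0325] [ 0.1  -0.25  0.59] alpha -0.0
(array([ 0.0645,  0.001 , -0.0021]), array([-0.2,  0.1,  0. ]))
lowest finger z [-0.00213646 -0.00161113 -0.00112891]
```

View pics/wrist16.png

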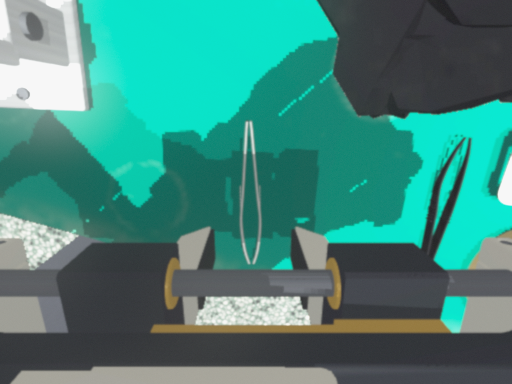

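```bash
python3 - <<'E'
from fc import *
i=np.load("pics/wrist16.npz"); p=i['p'].astype(int)
w=p[118:268,230:272]; 
import sys
m=(abs(w.max(-1)-w.min(-1))<50)&(w.min(-1)>90)
vv,uu=np.nonzero(m); X=np.array([ray(i,a+230,b+118,.006) for a,b in zip(uu,vv)])
print(cv2.minAreaRect((X[:,:2]*1000).astype(np.float32)), X[:,:2].min(0),X[:,:2].max(0))
for x in np.arange(.35,.47,.01):
    q=X[(X[:,0]>=x)&(X[:,0]<x+.01)]
    if len(q): print(x.round(3),q[:,1].min().round(4),q[:,1].max().round(4),q[:,1].mean().round(4))
E
```

```text
((409.0464172363281, -346.7349548339844), (115.93799591064453, 16.895931243896484), 2.085334062576294) [ 0.35105265 -0.35602602] [ 0.46695893 -0.33799182]
0.35 -0.3543 -0.3434 -0.3492
0.36 -0.3555 -0.3414 -0.3484
0.37 -0.3559 -0.3393 -0.3477
0.38 -0.356 -0.339 -0.3467
0.39 -0.355 -0.3386 -0.3465
0.4 -0.3544 -0.3383 -0.3461
0.41 -0.3531 -0.338 -0.3456
0.42 -0.351 -0.3391 -0.3447
0.43 -0.3497 -0.3394 -0.3442
0.44 -0.3484 -0.3392 -0.3437
0.45 -0.3471 -0.3394 -0.343
0.46 -0.3452 -0.3398 -0.3424
```

Emit:
{"fn": "move_arm", "kwargs": {"deltas": [{"dp": [0.03,0.001,-0.0015],"turn": [0,0,0]},{"dp": [0.05,0.001,-0.0015],"turn": [0,0,0]},{"dp": [0.058,0.001,-0.0015],"turn": [0,0,0]},{"dp": [0.062,0.001,-0.0015],"turn": [0,0,0]},{"dp": [0.0645,0.001,-0.0015],"turn": [0,0,0]},{"dp": [0.0645,0.001,-0.0015],"turn": [0,0,0]}]}}

```text
time: 16.0
tool_pos: [0.401, -0.3475, -0.0316]
tool_rot: [0.115, 1.566, -1.406]
contact_force: [0.2, 0.2, -0.1]
opening: 0.0451
```

```bash
python3 - <<'E'
from st import *
from snap import *
snap("scene","17",(200,180,328,276),6)
E
```

```text
16.0 [-0.857  0.633  1.76  -0.004  0.745  0.667] [ 0.401  -0.3475 -0.0316] [ 0.23  0.16 -0.13] alpha 0.001
```

View pics/scene17.png

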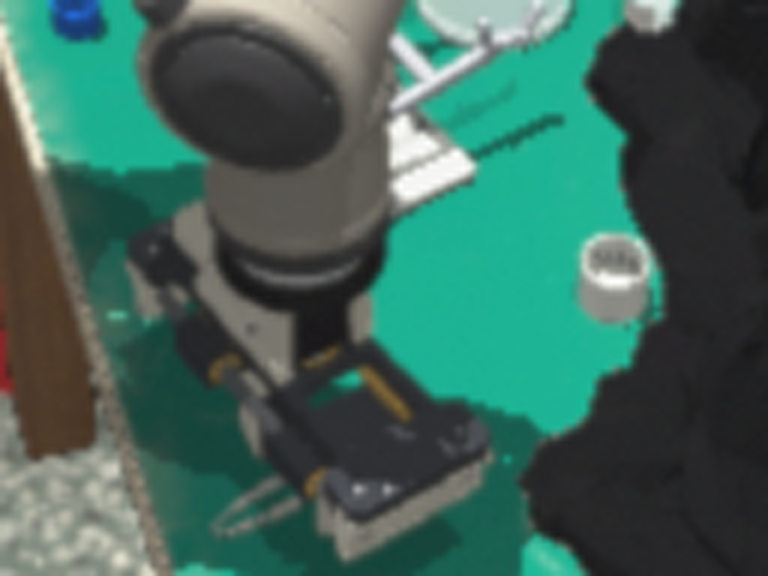

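Emit:
{"fn": "move_arm", "kwargs": {"deltas": [{"dp": [0,0,0],"turn": [0,0,0]},{"dp": [0,0,0],"turn": [0,0,0]},{"dp": [0,0,0],"turn": [0,0,0]},{"dp": [0,0,0],"turn": [0,0,0]},{"dp": [0,0,0],"turn": [0,0,0]},{"dp": [0,0,0],"turn": [0,0,0]}], "hand": 0.0, "squeeze": 12}}

```text
time: 16.65
tool_pos: [0.4004, -0.3468, -0.0327]
tool_rot: [-0.211, 1.567, -1.732]
contact_force: [0.0, 0.2, 1.5]
opening: 0.0156
```

Emit:
{"fn": "move_arm", "kwargs": {"deltas": [{"dp": [-0.02,0,0],"turn": [0,0,0]},{"dp": [-0.06,0,0],"turn": [0,0,0]},{"dp": [-0.11,0,0],"turn": [0,0,0]},{"dp": [-0.16,0,0],"turn": [0,0,0]},{"dp": [-0.2,0,0],"turn": [0,0,0]},{"dp": [-0.2,0,0],"turn": [0,0,0]}]}}

```text
time: 17.25
tool_pos: [0.4028, -0.3486, 0.1734]
tool_rot: [0.485, 1.557, -1.036]
contact_force: [0.1, -1.2, -1.0]
opening: 0.0159
```

```bash
python3 - <<'E'
from st import *
from snap import *
i,p,d=snap("wrist","18")
snap("scene","18",(170,120,298,216),6)
v,u=np.mgrid[0:384,0:512]
P=np.stack([(u-i['cx'])/i['fx']*d,(v-i['cy'])/i['fy']*d,d],-1)-i['t']
Q=(P@i['R']-p0)@R0
m=(d>.05)&(d<.28)&(abs(Q[...,2])<.02)&(Q[...,1]>.012)
q=Q[m]; print(len(q)); 
for y in np.arange(.01,.08,.006):
    k=q[(q[:,1]>=y)&(q[:,1]<y+.006)]
    if len(k): print(y.round(3),k.min(0).round(4),k.max(0).round(4))
s=robot.observe(); print(s['opening'])
E
```

```text
17.25 [-0.856  0.363  1.546 -0.003  1.219  0.666] [ 0.4028 -0.3486  0.1734] [ 0.09 -1.19 -1.01] alpha 0.007
19266
0.01 [-0.1169  0.012  -0.0193] [-0.0329  0.0159  0.0196]
0.016 [-0.1427  0.016  -0.0199] [-0.0315  0.022   0.0199]
0.022 [-0.1477  0.022  -0.02  ] [-0.0327  0.028   0.02  ]
0.028 [-0.1481  0.028  -0.02  ] [-0.0336  0.034   0.02  ]
0.034 [-0.1252  0.034  -0.02  ] [-0.0351  0.04    0.02  ]
0.04 [-0.0423  0.0403 -0.0051] [-0.0321  0.046   0.0029]
0.046 [-0.0424  0.046  -0.0046] [-0.0372  0.0519  0.0023]
0.052 [-0.0427  0.0521 -0.0045] [-0.0374  0.0579  0.0017]
0.058 [-0.0426  0.0581 -0.0044] [-0.0323  0.064   0.0007]
0.064 [-0.0421  0.0642 -0.0039] [-0.0357  0.0664  0.0002]
0.0156715662474642
```

View pics/wrist18.png

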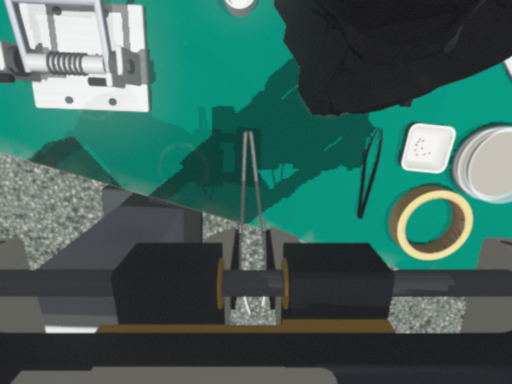

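View pics/scene18.png

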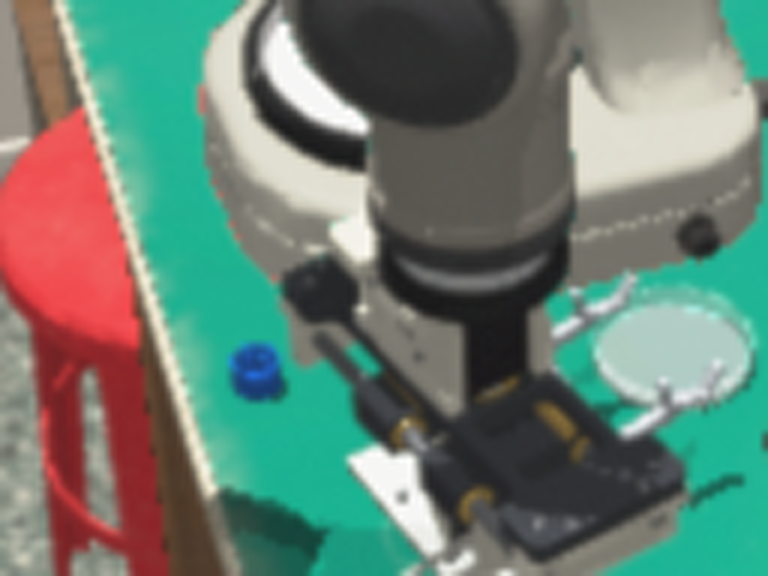

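```bash
python3 - <<'E'
from st import *
R=Rtool(0,yaw=np.pi/2-.013,sgn=-1)
print(R.round(3)); T=np.array([.610,-.1675,.14])
print(rel(p0,R0,T,R))
i=np.load("pics/top14.npz"); d=i['d']
v,u=np.mgrid[0:384,0:512]
P=(np.stack([(u-i['cx'])/i['fx']*d,(v-i['cy'])/i['fy']*d,d],-1)-i['t'])@i['R']
for z0,z1 in((.03,.06),(.06,.1)):
  m=(d>0)&(P[...,2]>z0)&(P[...,2]<z1)&(P[...,1]>-.11)&(P[...,0]>.54)&(P[...,0]<.72)
  print(z0,P[m][np.argsort(P[m][:,1])[:5]])
E
```

```text
17.35 [-0.856  0.368  1.553 -0.003  1.216  0.666] [ 0.4006 -0.3463  0.1678] [ 0.73  0.49 -1.03] alpha 0.0
[[ 0.     0.013  1.   ]
 [ 0.     1.    -0.013]
 [-1.     0.     0.   ]]
(array([ 0.0271,  0.218 , -0.1683]), array([-86.4,   0.2,   0.2]))
0.03 [[ 0.71105152 -0.07310443  0.0350567 ]
 [ 0.70911765 -0.07029511  0.03239755]
 [ 0.70699858 -0.07019756  0.03054155]
 [ 0.71175143 -0.07018455  0.03271283]
 [ 0.71448557 -0.0700346   0.03273797]]
0.06 [[ 0.71644626 -0.05581981  0.06398657]
 [ 0.71889834 -0.05575467  0.06458707]
 [ 0.71485724 -0.05550438  0.06093913]
 [ 0.71010867 -0.05402651  0.06661051]
 [ 0.71320669 -0.05366793  0.06535189]]
```

Emit:
{"fn": "move_arm", "kwargs": {"deltas": [{"dp": [-0.02,0.02,-0.015],"turn": [-8.5,0,0]},{"dp": [-0.03,0.05,-0.04],"turn": [-17,0,0]},{"dp": [-0.03,0.08,-0.06],"turn": [-25.5,0,0]},{"dp": [-0.03,0.11,-0.085],"turn": [-34,0,0]},{"dp": [-0.03,0.14,-0.11],"turn": [-42.5,0,0]},{"dp": [-0.03,0.17,-0.13],"turn": [-51,0,0]},{"dp": [-0.03,0.2,-0.15],"turn": [-59.5,0,0]},{"dp": [-0.03,0.218,-0.168],"turn": [-68,0,0]},{"dp": [-0.03,0.218,-0.168],"turn": [-76.5,0,0]},{"dp": [-0.03,0.218,-0.168],"turn": [-85,0,0]}]}}

```text
time: 18.35
tool_pos: [0.6094, -0.166, 0.1933]
tool_rot: [-2.853, 1.565, -2.883]
contact_force: [-0.4, -1.0, -0.4]
opening: 0.0158
```

```bash
python3 - <<'E'
from st import *
R=Rtool(0,yaw=np.pi/2-.013,sgn=-1)
for z in (.1,.045): print(rel(p0,R0,np.array([.610,-.1675,z]),R))
from snap import *
snap("scene","19",(170,120,298,216),6)
E
```

```text
18.35 [-0.385  0.545  1.194 -0.003  1.407 -0.355] [ 0.6094 -0.166   0.1933] [-0.41 -1.01 -0.37] alpha -0.005
(array([ 0.0933, -0.0013,  0.0011]), array([-1. , -0.3,  0.1]))
(array([ 0.1483, -0.0012,  0.0014]), array([-1. , -0.3,  0.1]))
```

View pics/scene19.png

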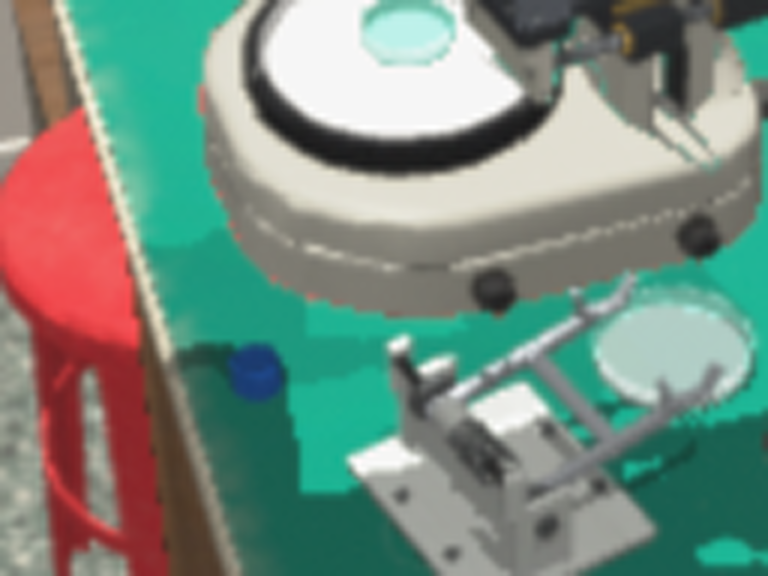

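Emit:
{"fn": "move_arm", "kwargs": {"deltas": [{"dp": [0.02,-0.0013,0.0012],"turn": [-1,-0.3,0.1]},{"dp": [0.06,-0.0013,0.0012],"turn": [-1,-0.3,0.1]},{"dp": [0.09,-0.0013,0.0012],"turn": [-1,-0.3,0.1]},{"dp": [0.11,-0.0013,0.0012],"turn": [-1,-0.3,0.1]},{"dp": [0.118,-0.0013,0.0012],"turn": [-1,-0.3,0.1]},{"dp": [0.118,-0.0013,0.0012],"turn": [-1,-0.3,0.1]},{"dp": [0.118,-0.0013,0.0012],"turn": [-1,-0.3,0.1]}]}}

```text
time: 19.1
tool_pos: [0.6114, -0.1694, 0.0791]
tool_rot: [-0.343, 1.565, -0.364]
contact_force: [0.2, 0.9, 0.4]
opening: 0.0152
```

```bash
python3 - <<'E'
from st import *
R=Rtool(0,yaw=np.pi/2-.013,sgn=-1)
for z in (.05,.036): print(rel(p0,R0,np.array([.610,-.1675,z]),R))
from snap import *
snap("wrist","20"); snap("top","20",(190,150,290,250),6)
snap("scene","20",(200,120,296,192),8)
E
```

```text
19.1 [-0.391  0.636  1.357  0.     1.143 -0.37 ] [ 0.6114 -0.1694  0.0791] [0.23 0.85 0.36] alpha 0.005
(array([ 0.0291,  0.0019, -0.0016]), array([-0.5,  0.3,  0.1]))
(array([ 0.0431,  0.002 , -0.0016]), array([-0.5,  0.3,  0.1]))
```

View pics/wrist20.png

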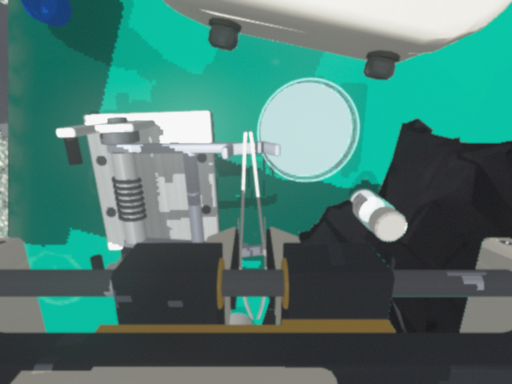

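View pics/top20.png

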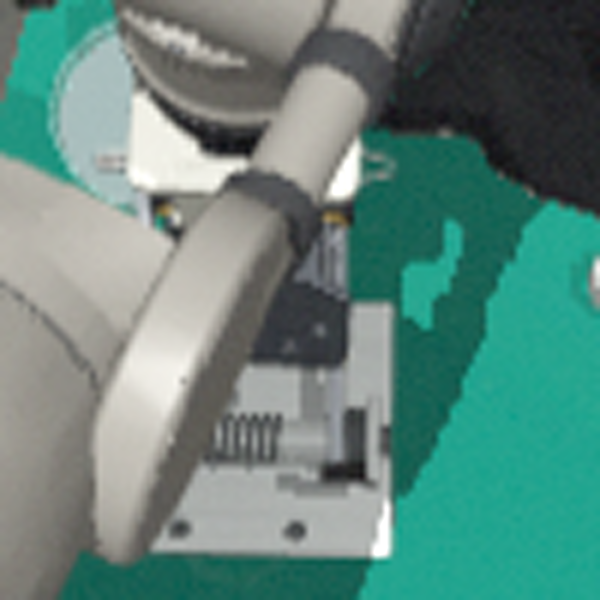

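View pics/scene20.png

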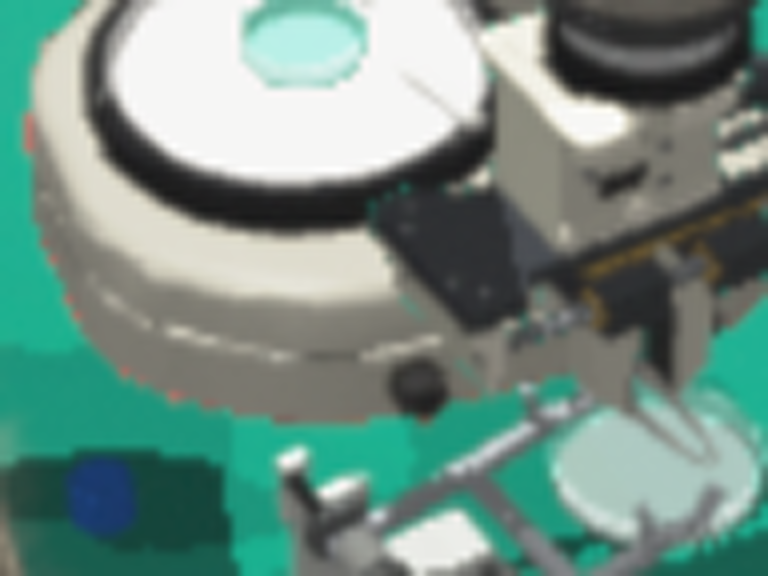

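```bash
python3 - <<'E'
from h import *
i=np.load("pics/wrist20.npz"); d=i['d']
v,u=np.mgrid[0:384,0:512]
P=(np.stack([(u-i['cx'])/i['fx']*d,(v-i['cy'])/i['fy']*d,d],-1)-i['t'])@i['R']
m=(d>0)&(P[...,2]>.1)&(P[...,2]<.13)&(P[...,1]>-.16)&(P[...,1]<-.09)&(P[...,0]>.58)&(P[...,0]<.64)&(v<235)
q=P[m]
for y in np.arange(-.15,-.09,.01):
    k=q[abs(q[:,1]-y)<.005]
    if len(k): print('forceps',y.round(3),len(k),k[:,0].min().round(4),k[:,0].max().round(4),'z',k[:,2].min().round(4),k[:,2].max().round(4))
print('ytip',q[:,1].max())
m=(d>0)&(P[...,2]>.045)&(P[...,2]<.1)&(abs(P[...,1]+.12)<.007)&(P[...,0]>.575)&(P[...,0]<.65)
k=P[m]; 
for x in np.arange(.58,.645,.004):
    a=k[abs(k[:,0]-x)<.002]
    if len(a): print('arm',x.round(3),a[:,2].max().round(4),np.median(a[:,2]).round(4), a[:,1].mean().round(4))
E
```

```text
forceps -0.15 106 0.6039 0.6192 z 0.1131 0.1215
forceps -0.14 92 0.6061 0.6165 z 0.1109 0.1217
forceps -0.13 107 0.607 0.6157 z 0.1125 0.1216
forceps -0.12 106 0.6078 0.6147 z 0.1155 0.1216
forceps -0.11 112 0.6081 0.6139 z 0.1121 0.1216
forceps -0.1 22 0.609 0.6125 z 0.1145 0.121
ytip -0.10377679419379132
arm 0.58 0.0637 0.0618 -0.1199
arm 0.584 0.0645 0.0627 -0.12
arm 0.588 0.0657 0.0634 -0.1199
arm 0.592 0.0854 0.0641 -0.119
arm 0.596 0.0872 0.0841 -0.1192
arm 0.6 0.0797 0.0692 -0.1194
arm 0.604 0.0695 0.0677 -0.1198
arm 0.608 0.0688 0.0672 -0.1195
arm 0.612 0.069 0.0668 -0.1197
arm 0.616 0.0673 0.0659 -0.1196
arm 0.62 0.07 0.066 -0.1196
arm 0.624 0.0775 0.0726 -0.1193
arm 0.628 0.0806 0.0785 -0.1194
arm 0.632 0.0799 0.0781 -0.1198
```

Emit:
{"fn": "move_arm", "kwargs": {"deltas": [{"dp": [0.015,0.0018,0],"turn": [0,0,0]},{"dp": [0.03,0.0018,-0.0003],"turn": [0,0,0]},{"dp": [0.037,0.0018,-0.0003],"turn": [0,0,0]},{"dp": [0.04,0.0018,-0.0003],"turn": [0,0,0]},{"dp": [0.04,0.0018,-0.0003],"turn": [0,0,0]}]}}

```text
time: 19.75
tool_pos: [0.6111, -0.1676, 0.0389]
tool_rot: [-0.343, 1.565, -0.363]
contact_force: [0.7, 0.5, 0.4]
opening: 0.0158
```

```bash
python3 - <<'E'
from st import *
from snap import *
i,p,d=snap("wrist","21")
v,u=np.mgrid[0:384,0:512]
P=(np.stack([(u-i['cx'])/i['fx']*d,(v-i['cy'])/i['fy']*d,d],-1)-i['t'])@i['R']
m=(d>0)&(P[...,2]>.06)&(P[...,2]<.1)&(abs(P[...,1]+.108)<.006)&(P[...,0]>.58)&(P[...,0]<.64)&(v<235)
q=P[m]; print(len(q),q.min(0),q.max(0))
E
```

```text
19.75 [-0.389  0.679  1.399  0.     1.059 -0.368] [ 0.6111 -0.1676  0.0389] [0.67 0.46 0.42] alpha 0.005
143 [ 0.60781168 -0.11387809  0.07071865] [ 0.61358306 -0.10200153  0.08198285]
```

View pics/wrist21.png

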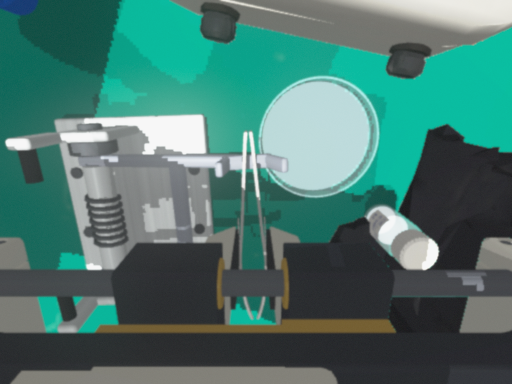

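Emit:
{"fn": "move_arm", "kwargs": {"deltas": [{"dp": [0.0015,0,0],"turn": [0,0,0]},{"dp": [0.003,0,0],"turn": [0,0,0]},{"dp": [0.003,0,0],"turn": [0,0,0]}]}}

```text
time: 20.1
tool_pos: [0.6109, -0.1675, 0.0356]
tool_rot: [-0.341, 1.566, -0.361]
contact_force: [-0.2, 1.1, -0.0]
opening: 0.0157
```

Emit:
{"fn": "move_arm", "kwargs": {"deltas": [{"dp": [0.001,0,0],"turn": [0,0,0]},{"dp": [0.001,0,0],"turn": [0,0,0]}]}}

```text
time: 20.3
tool_pos: [0.6109, -0.1675, 0.0346]
tool_rot: [-0.346, 1.566, -0.367]
contact_force: [0.3, 0.2, 0.5]
opening: 0.0157
```

Emit:
{"fn": "move_arm", "kwargs": {"deltas": [{"dp": [0.001,0,0],"turn": [0,0,0]},{"dp": [0.001,0,0],"turn": [0,0,0]}]}}

```text
time: 20.5
tool_pos: [0.6111, -0.1676, 0.034]
tool_rot: [-0.356, 1.565, -0.377]
contact_force: [-0.1, -0.4, 2.8]
opening: 0.0155
```

Contact (2.8 N upward). Release gently to a modest opening.

Emit:
{"fn": "move_arm", "kwargs": {"deltas": [{"dp": [0,0,0],"turn": [0,0,0]},{"dp": [0,0,0],"turn": [0,0,0]},{"dp": [0,0,0],"turn": [0,0,0]}], "hand": 0.028}}

```text
time: 20.8
tool_pos: [0.6108, -0.1674, 0.0334]
tool_rot: [-0.343, 1.566, -0.363]
contact_force: [-0.7, -0.2, -0.4]
opening: 0.0274
```

```bash
python3 - <<'E'
from st import *
from snap import *
snap("wrist","22"); snap("scene","22",(200,120,296,192),8)
E
```

```text
20.8 [-0.389  0.685  1.404  0.     1.048 -0.368] [ 0.6108 -0.1674  0.0334] [-0.7  -0.2  -0.39] alpha 0.004
```

View pics/wrist22.png

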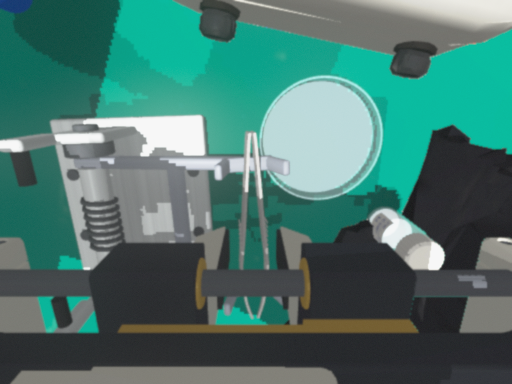

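View pics/scene22.png

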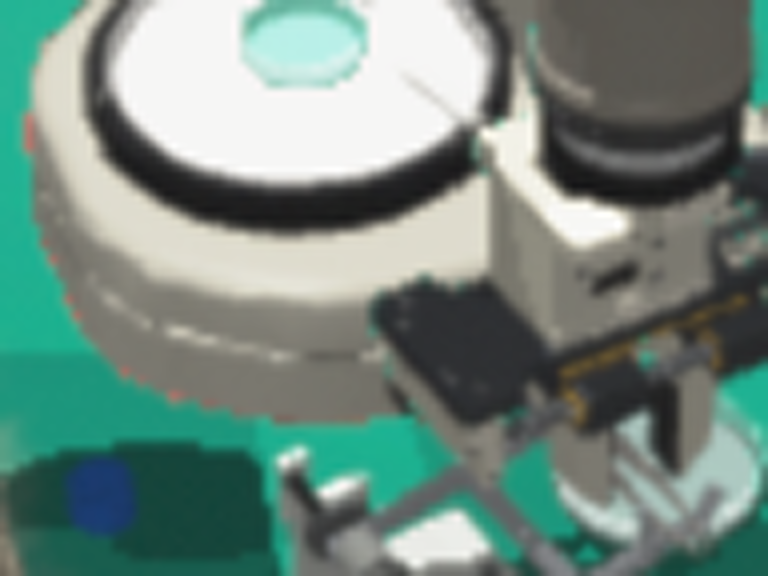

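Forceps free between the open fingers, resting in the notches. Withdraw straight up.

Emit:
{"fn": "move_arm", "kwargs": {"deltas": [{"dp": [-0.01,0,0],"turn": [0,0,0]},{"dp": [-0.03,0,0],"turn": [0,0,0]},{"dp": [-0.07,0,0],"turn": [0,0,0]},{"dp": [-0.12,0,0],"turn": [0,0,0]},{"dp": [-0.16,0,0],"turn": [0,0,0]},{"dp": [-0.16,0,0],"turn": [0,0,0]}]}}

```text
time: 21.5
tool_pos: [0.6133, -0.1683, 0.2017]
tool_rot: [-0.357, 1.552, -0.377]
contact_force: [0.0, 0.2, 0.4]
opening: 0.0281
```

Emit:
{"fn": "move_arm", "kwargs": {"deltas": [{"dp": [0,-0.03,-0.03],"turn": [0,0,0]},{"dp": [0,-0.07,-0.07],"turn": [0,0,0]},{"dp": [0,-0.11,-0.11],"turn": [0,0,0]},{"dp": [0,-0.15,-0.15],"turn": [0,0,0]},{"dp": [0,-0.18,-0.19],"turn": [0,0,0]},{"dp": [0,-0.18,-0.19],"turn": [0,0,0]}]}}

```text
time: 22.1
tool_pos: [0.4133, -0.3455, 0.1931]
tool_rot: [-0.542, 1.567, -0.565]
contact_force: [-0.2, -0.3, 0.2]
opening: 0.0282
```

```bash
python3 - <<'E'
from st import *
from snap import *
i,p,d=snap("top","23",(190,150,320,300),4)
snap("scene","23",(200,120,328,216),6)
v,u=np.mgrid[0:384,0:512]
P=(np.stack([(u-i['cx'])/i['fx']*d,(v-i['cy'])/i['fy']*d,d],-1)-i['t'])@i['R']
m=(d>0)&(P[...,2]>.07)&(P[...,2]<.1)&(P[...,0]>.59)&(P[...,0]<.635)&(P[...,1]>-.24)&(P[...,1]<-.08)
for y in np.arange(-.23,-.09,.01):
    k=P[m&(abs(P[...,1]-y)<.005)]
    if len(k): print(y.round(3),len(k),k[:,0].min().round(3),k[:,0].max().round(3),'z',np.median(k[:,2]).round(4))
E
```

```text
22.1 [-8.390e-01  3.630e-01  1.488e+00  1.000e-03  1.286e+00 -8.160e-01] [ 0.4133 -0.3455  0.1931] [-0.22 -0.32  0.19] alpha 0.004
-0.21 2 0.604 0.612 z 0.0735
-0.2 20 0.592 0.629 z 0.0761
-0.19 5 0.601 0.617 z 0.0715
-0.18 5 0.601 0.617 z 0.0715
-0.17 11 0.601 0.617 z 0.0726
-0.16 12 0.601 0.616 z 0.0734
-0.15 12 0.603 0.616 z 0.0733
-0.14 9 0.605 0.615 z 0.0723
-0.13 13 0.605 0.615 z 0.0723
-0.12 28 0.591 0.628 z 0.0752
-0.11 11 0.606 0.612 z 0.0736
-0.1 2 0.609 0.611 z 0.0733
```

View pics/top23.png

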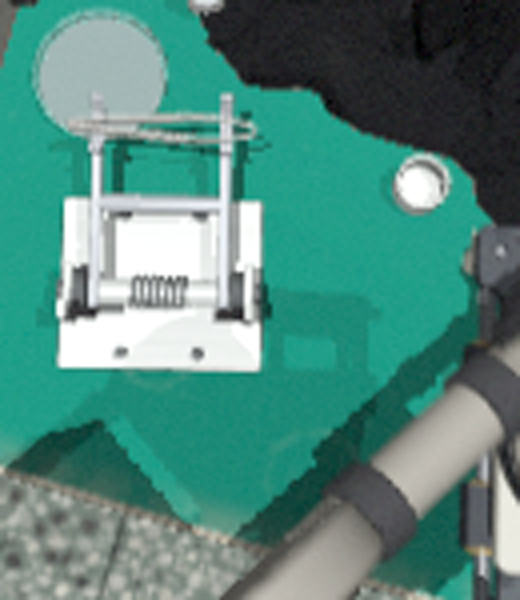

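View pics/scene23.png

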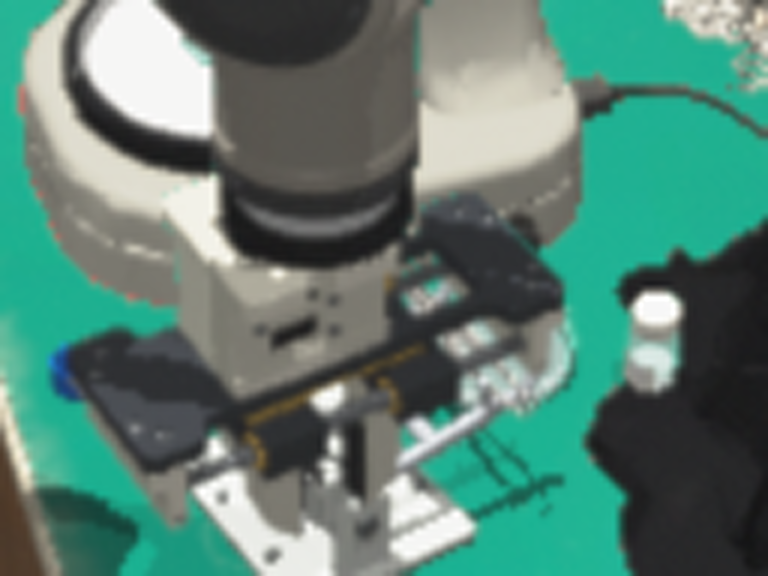

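```bash
python3 - <<'E'
from cell import robot
print(robot.hand_in())
E
```

```text
the job is handed in; nothing more can be done
None
```

The forceps rest is folded out and the straight forceps lie across both notches, clear of the bench. I handed the job in at about 22 s.

**Folding out:** I pushed the bar over with the shut fingertips. The readings peaked at about 11.3 N and fell to nothing near the dead point. Forces were read only at the end of each short call, so a brief higher peak between readings would not show. I backed off once too early, before the dead point, and the frame followed back. I pushed on until it snapped to its stop at about 1.37 rad, and it stayed there once I had drawn back.

**Placing:** I gripped the forceps at about the middle, lowered them into the notches with a touch of about 2.8 N, let go and withdrew.

**Last checks:**
- **Forceps:** the depth reading puts their top at 71–73 mm above the bench, level along their whole length. They lie between the notch walls and overhang both arms.
- **Frame:** it is still folded out.
- **Robot:** it stands clear with no contact force.

**What disagreed or was not fully checked:**
- **Fingertip position:** the cameras showed the real fingertips about 36 mm behind the reported tool point. My first approach stopped short because of this. I corrected for it, and the contact with the bar and the pick-up both agreed with the correction.
- **Bystanders:** the vial and the caps in view look undisturbed. The arm hid the curved forceps in the last picture. They were last seen in place while I was lifting the straight forceps, and nothing was moved near them.

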